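Clear the small parts off the workbench

TASK

Sort the loose small parts lying on the bench: both hex nuts go into the round steel dish, the two batteries go into the battery cradle, lying flat with one in each of its two bays, and the oil bottle goes standing upright into the square drip tray. Never let the bottle fall over.

Things in the scene. Friction and masses are not known exactly. Their poses are not given: they have to be found in the camera images.
- hex_nut_a: Plain grey steel hex nut lying flat on the bench, 19 mm across its flats, 22 mm across its corners, 10 mm high. Origin at the centre of its underside, z up; the corners lie along its x axis, a pair of parallel flats faces +y and -y (and every 60 degrees). There are two alike.
- hex_nut_b: Plain grey steel hex nut lying flat on the bench, 19 mm across its flats, 22 mm across its corners, 10 mm high. Origin at the centre of its underside, z up; the corners lie along its x axis, a pair of parallel flats faces +y and -y (and every 60 degrees). There are two alike.
- battery_a: Round cell battery lying on its side on the bench, 16 mm in diameter, 50 mm long, printed jacket. At the start the origin is at the middle of its underside with z up; its long axis is its y axis, so it is gripped across x. The origin turns with the battery if it rolls. There are two alike.
- battery_b: Round cell battery lying on its side on the bench, 16 mm in diameter, 50 mm long, printed jacket. At the start the origin is at the middle of its underside with z up; its long axis is its y axis, so it is gripped across x. The origin turns with the battery if it rolls. There are two alike.
- oil_bottle: Small dropper bottle of oil standing upright, amber body 33 mm in diameter up to 70 mm, black collar of 24 mm diameter and narrow dropper top, 102 mm high in all; best gripped round the body 40 to 70 mm up, so that the hand stays above its top. Origin at the centre of its underside, z up.
- parts_dish: Round shallow steel dish, fixed to the bench, 109 mm across at the rim, inner floor about 95 mm across and 3 mm above the bench, rim 14 mm above the bench. Origin at the centre of its underside.
- battery_cradle: Low plastic cradle fixed to the bench: black floor, grey walls and divider, two equal open bays side by side. Outside 72 mm (its x) by 90 mm (its y); floor 3 mm, walls 9 mm above the bench. Each bay is 66 mm long (x) by 40 mm wide (y), centred at y = +22 or -22 mm from the origin, the centre of the underside. A battery lies lengthwise in a bay, along the cradle's x.
- drip_tray: Square shallow bare metal tray, fixed to the bench, 80 x 80 mm outside, 74 x 74 mm inside, inner floor 3 mm and lip 9 mm above the bench. Origin at the centre of its underside; its sides run along its x and y.
Things that resemble listed ones, but are neither listed nor needed, are in the scene too. Leave any blue or yellow look-alike of the battery_b alone.

How it is judged:
By the outcome, as a careful person would: the job done as asked, in the order asked, and still so for the second after the job is handed in, with the robot touching nothing.
It also fails if it takes over 109 s, if anything falls off the work surface, if the arm or the gripper's body presses on something with over 40 N, if the wrist force passes 120 N, or if a joint passes its speed limit or range.

ROBOT

A 7-joint arm with a two-finger parallel gripper is mounted at the origin on a cart in front of the work surface, level with it; the furniture and walls round the work are solid. World frame = base frame: x ahead of the robot, y to its left, z up, the work surface at z = 0. Lengths are in m, angles in rad, forces in N, time in s.
With the tool pointing down it reaches from about 0.425 to 0.925 m from the base axis. Payload 6.8 kg.
Tool frame: the origin (TCP) lies on the centre line of the jaws, within the pads' length; the fingertips stand 19 mm ahead of it and the grasp point (between the pads) is the TCP; z points along the fingers, y is the line along which they close (so a half turn about z gives the same grasp; the last joint's range is limited). The gripper opens to 85 mm and grips with 20 to 120 N. Pads are 22 mm wide; open, the fingers measure 114 mm over their backs; the gripper's body (76 mm by 85 mm) begins 54 mm behind the grasp point. The pads swing forward as they close: fully open they stand 13 mm farther back than shut.
Start: joints at [-1.284, 0.477, 0.022, 1.555, -0.011, 1.109, -0.083], TCP at [0.26, 0.623, 0.25] pointing down, gripper open.
Joint ranges: [-2.96, 2.96], [-0.34, 2.1], [-1.41, 1.46], [0.24, 2.44], [-1.37, 4.51], [0.17, 1.92], [-2.96, 2.96]. Speed limits (rad/s): [2.39, 2.39, 3.14, 3.14, 3.14, 3.14, 3.14].

INTERFACE

Orientations are given as a rotation vector (axis times angle).
In Python, from bench import r gives the robot as it stands. The module is installed in compiled form; this text tells all that it offers.
- The arm moves only by the tool arm_command, never from a script. Its argument "rows" is a list of rows, each an object of numbers: "fingers": the opening, from -1 (shut) to 1 (fully open); "x", "y", "z": the shift along the tool's x, y, z in m; "ax", "ay", "az": the turn, a rotation vector about the tool's x, y, z in degrees. In form: [{"fingers": .., "x": .., "y": .., "z": .., "ax": .., "ay": .., "az": ..}, ...]. A call has 1 to 10 rows; each row shifts and turns the commanded pose from where the row before left it, along the tool's axes as they then stand; what a row does not reach is not made up. A row lasts 1/12 s, in which the tool goes at most 41.7 mm and 7.16 degrees, less where a joint would pass 70% of its speed; a pose out of reach is approached as far as the arm can. A call is refused whole if a number of a shift passes 0.0417 or a number of a turn 7.16, either way. A call with a gripper value outside its range is refused whole. The fingers move at their own pace and stop on an object; "grip_force" is the grip in N (left out, the last holds). Time passes only in rows, so rows that do not move let the fingers close. It gives the time, the measured TCP pose, the force, the opening and the grip force at its end, in the units of the state.
- r.get_obs(): the state, without advancing time (a new reading comes with each control period).
- r.grab_frame(name): name is "scene" or "top" or "wrist"; returns a dict with "frame" (384x512x3 uint8, red, green, blue), "depth" (384x512 float32, m along the optical axis (not along the pixel's ray), 0 where there is no reading), "K" (3x3 intrinsics, pixels), "world_from_camera" (4x4, takes a point from camera to world coordinates). Camera axes: x right, y down, z forward; pixel columns grow to the right and rows downward; lengths in m; the calibration is good to about 2 mm. The wrist camera is an equidistant fisheye: a pixel r from the principal point sees the ray r / f radians off the axis. A picture is of the moment at which its call begins.
- r.hand_in(): hands the job in; it is judged then, once.
The state is a dict: "clock": time; "joints": joint angles; "qvel": joint speeds; "tau": joint torques, N m; "tcp_pos": TCP position; "orientation": TCP orientation; "contact_force": force on the tool from outside, world axes, zero at the start; "moment": the same for the moment, N m; "grip_width": finger opening in m; "gripper_force": force on a finger pad.
Only numpy, scipy, OpenCV 4.12 (cv2) and the standard library are available. Lean on these libraries where they do the work, as an engineer would, in place of code of your own. Each camera call takes 0.05 s, during which the arm holds its last target. There are 200 camera calls.

## Working session

There is one attempt and no reset: what is moved stays moved. The work goes in short steps, Python scripts to look and compute and a tool call to move; the robot and the scene stay as the last step left them, time stands still between calls to the robot, and variables do not carry over. Pictures are saved under pics/ and viewed, at most 14 in all, crops included, and the job is handed in when it is done.

Besides the shell and the picture viewer there is one more tool, called after ">>>" in YAML: its name, and indented under it one key for each argument. arm_command: Moves the arm, as the interface text tells. Its arguments: {"type":"object","properties":{"rows":{"type":"array"},"grip_force":{"type":"number"}},"required":["rows"]}

```bash
mkdir -p pics
cat > h.py <<'E'
import numpy as np, cv2
from bench import r
def save(name,fn):
    f=r.grab_frame(name); cv2.imwrite('pics/'+fn+'.png',f['frame'][:,:,::-1]); np.savez('pics/'+fn+'.npz',**f); return f
def pt(f,u,v,z=None):
    K=f['K'];T=f['world_from_camera'];d=np.array([(u-K[0,2])/K[0,0],(v-K[1,2])/K[1,1],1])
    if z is None: return (T@np.r_[d*f['depth'][int(v),int(u)],1])[:3]
    w=T[:3,:3]@d;o=T[:3,3];return o+w*(z-o[2])/w[2]
E
python3 - <<'E'
from h import *
o=r.get_obs();print(o)
for n in('top','scene'):
    f=save(n,n+'0');print(f['K'],f['world_from_camera'])
a=[cv2.imread(f'pics/{n}0.png') for n in('top','scene')]
cv2.imwrite('pics/top0b.png',cv2.resize(a[0],(800,600),interpolation=cv2.INTER_CUBIC))
E
```

```text
{'clock': 0.0, 'joints': array([-1.28410198,  0.47781017,  0.02233631,  1.55646162, -0.01150572,
        1.10929987, -0.08305364]), 'qvel': array([-2.00516034e-03,  4.52895425e-04,  6.04791997e-04,  2.65683099e-05,
       -8.18533496e-04, -3.70796988e-04,  7.85176991e-04]), 'tau': array([ 7.23939247e-04, -5.96455371e+01,  1.60813451e+00, -2.81186950e+01,
        1.24637739e-02,  9.44473461e-03,  1.08074795e-05]), 'tcp_pos': array([0.25940903, 0.62255181, 0.24931457]), 'orientation': array([-6.15970746e-01, -3.08037521e+00,  2.88406668e-03]), 'contact_force': array([ 0.41274766, -0.70027616,  0.07255663]), 'moment': array([-0.04668441, -0.01782541,  0.03664722]), 'gripper_force': 0.0, 'grip_width': 0.08520518869874848}
[[466.9076498    0.         255.65682228]
 [  0.         466.9076498  190.17205651]
 [  0.           0.           1.        ]] [[-0.02137724 -0.99528729  0.09458449  0.43989819]
 [-0.99960469  0.0195498  -0.02020543 -0.0356701 ]
 [ 0.0182611  -0.09497904 -0.99531177  1.00571766]
 [ 0.          0.          0.          1.        ]]
[[402.22793616   0.         258.98192688]
 [  0.         402.22793616 190.03272935]
 [  0.           0.           1.        ]] [[-0.62359318 -0.44608172  0.64198337 -0.14862651]
 [-0.7814615   0.37797493 -0.4964402   0.48750539]
 [-0.02120072 -0.81126201 -0.58429828  0.67225522]
 [ 0.          0.          0.          1.        ]]
```

View pics/top0b.png

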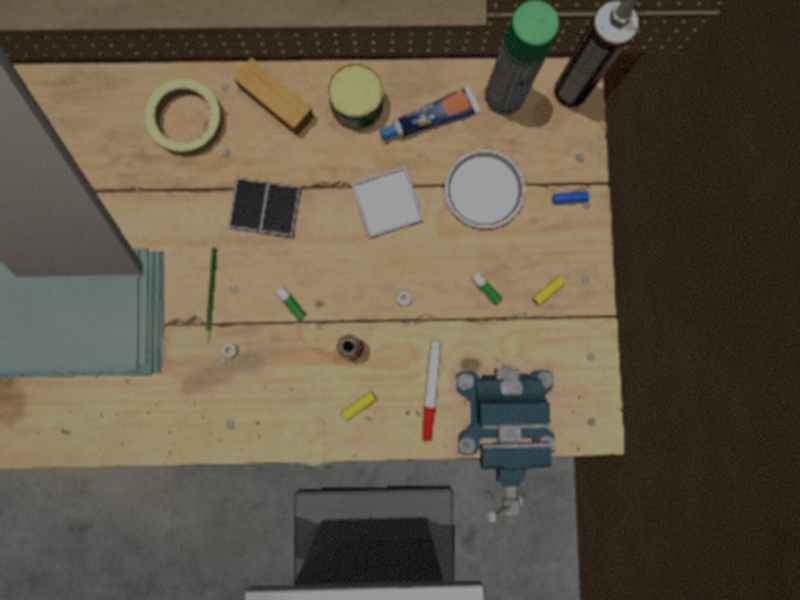

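View pics/scene0.png

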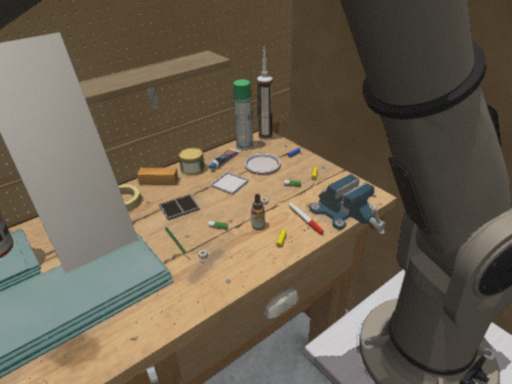

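The top view (800x600) shows the cradle at (265,208), the tray at (388,202) and the dish at (485,189). The bottle is at (350,348) and the nuts are at (404,298) and (229,351).

Battery candidates are the green and white cells at (291,304) and (487,288), yellow at (549,290) and (358,405), and blue at (570,197). The green pair fits: there are two alike, and the blue and yellow ones are named as look-alikes. I'll confirm this in one enlarged crop and measure there too.

Run:
```python
from h import *
f=dict(np.load('pics/top0.npz'));im=f['frame']
c=im[100:270,140:400,::-1];cv2.imwrite('pics/crop1.png',cv2.resize(c,(795,520),interpolation=cv2.INTER_CUBIC))
# height map
v,u=np.mgrid[0:384,0:512];d=f['depth'];K=f['K'];T=f['world_from_camera']
P=np.stack([(u-K[0,2])/K[0,0]*d,(v-K[1,2])/K[1,1]*d,d],-1)@T[:3,:3].T+T[:3,3]
print('bench z',np.median(P[180:190,240:300,2]))
s=lambda u,v:(int(u/1.5625),int(v/1.5625))
for n,(a,b,w) in dict(batL=(291,304,14),batR=(487,288,14),nutR=(404,298,9),nutL=(229,351,9),bot=(350,348,14)).items():
    x,y=s(a,b);w=int(w*1.2)
    q=P[y-w:y+w,x-w:x+w];m=(q[...,2]>0.005);pp=q[m]
    print(n,len(pp),pp.mean(0).round(4),'max z',pp[:,2].max().round(3),'mid',((pp.min(0)+pp.max(0))/2).round(4))
    if n[:3]=='bat':
        e,V=np.linalg.eigh(np.cov(pp[:,:2].T));print('  axis deg',np.degrees(np.arctan2(V[1,1],V[0,1])),np.sqrt(e))
for n,(a,b) in dict(crad=(265,208),tray=(388,202),dish=(485,189)).items():
    print(n,pt(f,a/1.5625,b/1.5625,0.006).round(4))
# panel extents
g=P[::24,0:130:13,:];print('left side z map (x,y,z)')
for row in g: print(' '.join('%.2f,%.2f,%.2f'%tuple(p) for p in row))
for n in('scene',):
    h=dict(np.load('pics/scene0.npz'));print('panel pts',[pt(h,*q).round(2) for q in((10,60),(55,40),(130,235),(70,265),(100,150),(30,150))])
```

```text
bench z 7.409343377928757e-05
batL 162 [0.5273 0.0911 0.0323] max z 1.006 mid [0.4952 0.038  0.5059]
  axis deg 50.58867838201568 [0.0053524  0.02523579]
batR 155 [ 0.541  -0.1713  0.04  ] max z 1.006 mid [ 0.5023 -0.1148  0.5064]
  axis deg 125.49550937869766 [0.01373271 0.02792732]
nutR 59 [ 0.529  -0.059   0.0604] max z 1.006 mid [ 0.4941 -0.055   0.5054]
nutL 58 [0.4673 0.1781 0.0103] max z 0.015 mid [0.4726 0.1792 0.0101]
bot 236 [0.4654 0.0104 0.0844] max z 1.006 mid [0.4657 0.0015 0.5054]
crad [0.6629 0.128  0.006 ]
tray [ 0.6684 -0.0428  0.006 ]
dish [ 0.6846 -0.1789  0.006 ]
left side z map (x,y,z)
0.80,0.33,0.32 0.80,0.31,0.32 0.80,0.29,0.32 0.80,0.27,0.32 0.80,0.25,0.32 0.80,0.23,0.32 0.80,0.21,0.32 0.80,0.19,0.32 0.80,0.18,0.32 0.80,0.15,0.32
0.88,0.46,0.08 0.88,0.44,0.07 0.88,0.41,0.07 0.88,0.39,0.07 0.88,0.36,0.07 0.88,0.33,0.07 0.88,0.31,0.07 0.88,0.28,0.07 0.88,0.25,0.07 0.88,0.23,0.07
0.70,0.29,0.39 0.86,0.47,0.00 0.86,0.44,0.00 0.86,0.42,-0.00 0.86,0.39,0.00 0.86,0.36,0.00 0.86,0.33,0.00 0.86,0.30,0.00 0.86,0.27,0.00 0.86,0.24,-0.00
0.68,0.31,0.35 0.68,0.30,0.35 0.6
[... 1459 characters left out ...]
.30,-0.00 0.33,0.27,0.00 0.33,0.24,-0.00
0.17,0.88,-0.77 0.17,0.84,-0.78 0.17,0.79,-0.77 0.17,0.74,-0.78 0.17,0.69,-0.77 0.17,0.64,-0.76 0.17,0.60,-0.77 0.17,0.55,-0.77 0.17,0.50,-0.77 0.17,0.45,-0.76
0.09,0.88,-0.77 0.09,0.83,-0.77 0.09,0.79,-0.77 0.09,0.74,-0.77 0.09,0.69,-0.76 0.08,0.64,-0.77 0.08,0.59,-0.77 0.08,0.54,-0.76 0.08,0.50,-0.77 0.08,0.45,-0.76
0.00,0.88,-0.77 0.00,0.83,-0.77 0.00,0.78,-0.77 -0.00,0.74,-0.77 -0.00,0.69,-0.77 -0.00,0.64,-0.77 -0.00,0.59,-0.77 -0.01,0.55,-0.77 -0.01,0.50,-0.77 -0.01,0.45,-0.77
panel pts [array([0.72, 0.39, 0.44]), array([0.73, 0.3 , 0.46]), array([0.58, 0.3 , 0.06]), array([0.58, 0.44, 0.05]), array([0.65, 0.29, 0.25]), array([0.66, 0.42, 0.29])]
```

View pics/crop1.png

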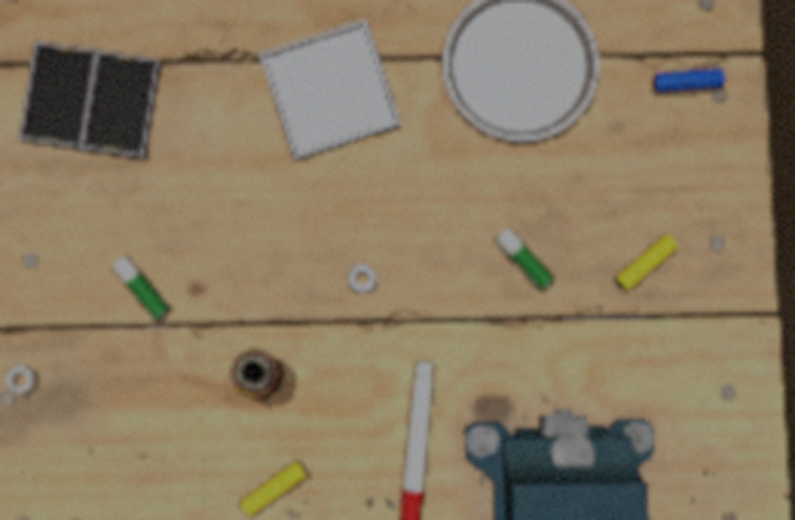

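The crop confirms that the two green and white cells, at crop (140,288) and (525,258), are the listed batteries. The other three cells are plain yellow or blue. The nuts are at (361,278) and (20,381) and the bottle is at (256,373). Next I'll refine the poses.

```bash
cat >> h.py <<'E'
def cloud(f):
    v,u=np.mgrid[0:384,0:512];d=f['depth'];K=f['K'];T=f['world_from_camera']
    return np.stack([(u-K[0,2])/K[0,0]*d,(v-K[1,2])/K[1,1]*d,d],-1)@T[:3,:3].T+T[:3,3]
def yaw(): # world heading (deg) of tool y
    R=cv2.Rodrigues(r.get_obs()['orientation'])[0];return np.degrees(np.arctan2(R[1,1],R[0,1]))
def go(x,y,z,ps=None,turned=True):
    "needed turn az (shortest mod 180), then shift in tool axes after (or before) that turn"
    o=r.get_obs();p=o['tcp_pos'];w=yaw();a=0 if ps is None else (w-ps+90)%180-90
    R=cv2.Rodrigues(o['orientation'])[0]@cv2.Rodrigues(np.array([0,0,np.radians(a)]))[0]
    print('az %.1f'%a,'tool shift mm',(R.T@(np.array([x,y,z])-p)*1000).round(1),'tcp',p.round(4),'t',round(o['clock'],2),'j7',o['joints'][6].round(2))
E
python3 - <<'E'
from h import *
f=dict(np.load('pics/top0.npz'));P=cloud(f);im=f['frame'];hsv=cv2.cvtColor(im,cv2.COLOR_RGB2HSV)
for n,(a,b,w,z) in dict(batL=(291,304,17,.005),batR=(487,288,17,.005),nutR=(404,298,9,.004),nutL=(229,351,9,.004),bot=(350,348,16,.03)).items():
    x,y=int(a/1.5625),int(b/1.5625)
    q=P[y-w:y+w,x-w:x+w];m=((q[...,2]>z)&(q[...,2]<.2)).astype(np.uint8)
    k,l,st,ce=cv2.connectedComponentsWithStats(m);i=1+st[1:,4].argmax();pp=q[l==i]
    u,v=ce[i]+[x-w,y-w]
    # perimeter in px
    c,s,a=cv2.minAreaRect(np.argwhere(l==i)[:,::-1].astype(np.float32))
    e,V=np.linalg.eigh(np.cov(pp[:,:2].T))
    print(n,len(pp),pp.mean(0).round(4),'px',u.round(1),v.round(1),'zmax',pp[:,2].max().round(3),'axis',np.degrees(np.arctan2(V[1,1],V[0,1])).round(1),'bot' and '')
    if n=='bot':
        for lo,hi in((.03,.072),(.072,.12)):
            t=pp[(pp[:,2]>lo)&(pp[:,2]<hi)];print(lo,len(t),t.mean(0).round(4),t.min(0).round(3),t.max(0).round(3))
def box(cs,z):
    q=np.array([pt(f,140+(u+.5)/795*260-.5,100+(v+.5)/520*170-.5,z) for u,v in cs]);d=q[1]-q[0]+q[2]-q[3];print(q.mean(0).round(4),'heading of right-going edge',np.degrees(np.arctan2(d[1],d[0])).round(1),np.linalg.norm(q-np.roll(q,1,0),axis=1).round(3))
box([(38,44),(160,60),(147,158),(22,140)],.009)
box([(261,56),(362,22),(398,127),(296,158)],.009)
# tray/dish by low-saturation blob
m=((hsv[...,1]<45)&(hsv[...,2]>100)).astype(np.uint8)
k,l,st,ce=cv2.connectedComponentsWithStats(m)
for i in range(1,k):
    if st[i,4]>500 and 200<ce[i][0]<360 and 90<ce[i][1]<160:
        print(st[i],pt(f,*ce[i],.008).round(4),cv2.minAreaRect(np.argwhere(l==i)[:,::-1].astype(np.float32)))
go(0.467,0.178,0.2)
E
```

```text
batL 159 [0.5289 0.0935 0.014 ] px 185.5 194.0 zmax 0.02 axis -141.7 
batR 151 [ 0.5437 -0.1749  0.0144] px 311.2 184.6 zmax 0.02 axis -139.1 
nutR 54 [ 0.533  -0.0607  0.0099] px 257.9 190.9 zmax 0.014 axis 162.6 
nutL 59 [0.4668 0.1782 0.0102] px 145.9 224.2 zmax 0.015 axis 120.6 
bot 217 [0.4658 0.0117 0.072 ] px 223.0 222.2 zmax 0.103 axis 66.7 
0.03 103 [0.4648 0.0109 0.0582] [ 0.45  -0.003  0.036] [0.483 0.029 0.071]
0.072 114 [0.4668 0.0125 0.0846] [0.456 0.002 0.072] [0.478 0.024 0.103]
[0.6636 0.1274 0.009 ] heading of right-going edge -99.0 [0.07  0.087 0.071 0.089]
[ 0.6678 -0.0407  0.009 ] heading of right-going edge -73.0 [0.078 0.076 0.08  0.076]
[ 284   95   52   52 1987] [ 0.6837 -0.1772  0.008 ] ((309.8500061035156, 120.45000457763672), (51.2288932800293, 50.28021240234375), 18.434947967529297)
[ 225  107   46   45 1366] [ 0.6692 -0.0413  0.008 ] ((247.55001831054688, 128.64999389648438), (36.99864196777344, 37.31487274169922), 71.56504821777344)
az 0.0 tool shift mm [-362.6 -330.5   50. ] tcp [0.2594 0.6226 0.2494] t 0.1 j7 -0.08
```

>>> arm_command:
  rows:
    - {"x":-0.013,"y":-0.012,"z":0.004,"fingers":0}
    - {"x":-0.026,"y":-0.0236,"z":0.008,"fingers":0}
    - {"x":-0.026,"y":-0.0236,"z":0.008,"fingers":0}
    - {"x":-0.026,"y":-0.0236,"z":0.008,"fingers":0}
    - {"x":-0.026,"y":-0.0236,"z":0.008,"fingers":0}
    - {"x":-0.026,"y":-0.0236,"z":0.008,"fingers":0}
    - {"x":-0.026,"y":-0.0236,"z":0.008,"fingers":0}
    - {"x":-0.026,"y":-0.0236,"z":0.008,"fingers":0}
    - {"x":-0.026,"y":-0.0236,"z":0.008,"fingers":0}
    - {"x":-0.026,"y":-0.0236,"z":0.008,"fingers":0}
  grip_force: 30

```text
validation failed for argument at $.ro...
```

>>> arm_command:
  rows:
    - {"x":-0.026,"y":-0.0236,"z":0.008,"fingers":0}
    - {"x":-0.026,"y":-0.0236,"z":0.008,"fingers":0}
    - {"x":-0.026,"y":-0.0236,"z":0.008,"fingers":0}
    - {"x":-0.026,"y":-0.0236,"z":0.008,"fingers":0}
    - {"x":-0.012,"y":-0.0113,"z":0.008,"fingers":0}
    - {"fingers":0}
    - {"fingers":0}

```text
validation failed for argument at $.ro...
```

Run:
```python
from h import *
f=save('wrist','w1');T=f['world_from_camera'];print(f['K'],T.round(4));go(0.467,0.178,0.021);print(r.get_obs()['grip_width'])
cv2.imwrite('pics/w1b.png',cv2.resize(f['frame'][:,:,::-1],(800,600)))
```

```text
[[297.31863964   0.         255.00229741]
 [  0.         297.31863964 195.94124298]
 [  0.           0.           1.        ]] [[ 0.3852  0.8869  0.255   0.1946]
 [ 0.9228 -0.3699 -0.1077  0.6502]
 [-0.0012  0.2768 -0.9609  0.3735]
 [ 0.      0.      0.      1.    ]]
az 0.0 tool shift mm [-362.6 -330.4  229.1] tcp [0.2594 0.6227 0.2496] t 0.15 j7 -0.08
0.08524416429471487
```

View pics/w1b.png

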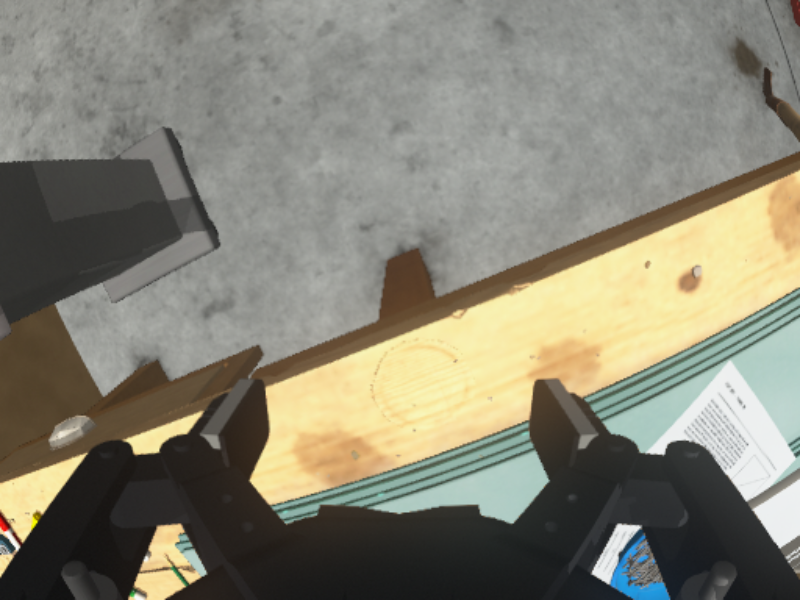

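The wrist view shows the jaws at (245,410) and (555,410), with the image's up direction being tool +x. The moves were refused, so I'll write every key in each row.

>>> arm_command:
  rows:
    - {"fingers":0,"x":-0.013,"y":-0.012,"z":0.004,"ax":0,"ay":0,"az":0}
    - {"fingers":0,"x":-0.026,"y":-0.0236,"z":0.008,"ax":0,"ay":0,"az":0}
    - {"fingers":0,"x":-0.026,"y":-0.0236,"z":0.008,"ax":0,"ay":0,"az":0}
    - {"fingers":0,"x":-0.026,"y":-0.0236,"z":0.008,"ax":0,"ay":0,"az":0}
    - {"fingers":0,"x":-0.026,"y":-0.0236,"z":0.008,"ax":0,"ay":0,"az":0}
    - {"fingers":0,"x":-0.026,"y":-0.0236,"z":0.008,"ax":0,"ay":0,"az":0}
    - {"fingers":0,"x":-0.026,"y":-0.0236,"z":0.008,"ax":0,"ay":0,"az":0}
    - {"fingers":0,"x":-0.026,"y":-0.0236,"z":0.008,"ax":0,"ay":0,"az":0}
    - {"fingers":0,"x":-0.026,"y":-0.0236,"z":0.008,"ax":0,"ay":0,"az":0}
    - {"fingers":0,"x":-0.026,"y":-0.0236,"z":0.008,"ax":0,"ay":0,"az":0}
  grip_force: 30

```text
clock: 0.98
tcp_pos: [0.4017, 0.3193, 0.1739]
orientation: [0.616, 3.081, 0.0]
contact_force: [1.0, 0.6, -0.6]
grip_width: 0.0424
gripper_force: 0.0
```

>>> arm_command:
  rows:
    - {"fingers":0,"x":-0.026,"y":-0.0236,"z":0.008,"ax":0,"ay":0,"az":0}
    - {"fingers":0,"x":-0.026,"y":-0.0236,"z":0.008,"ax":0,"ay":0,"az":0}
    - {"fingers":0,"x":-0.026,"y":-0.0236,"z":0.008,"ax":0,"ay":0,"az":0}
    - {"fingers":0,"x":-0.026,"y":-0.0236,"z":0.008,"ax":0,"ay":0,"az":0}
    - {"fingers":0,"x":-0.012,"y":-0.0113,"z":0.008,"ax":0,"ay":0,"az":0}
    - {"fingers":0,"x":0,"y":0,"z":0,"ax":0,"ay":0,"az":0}
    - {"fingers":0,"x":0,"y":0,"z":0,"ax":0,"ay":0,"az":0}

```text
clock: 1.57
tcp_pos: [0.4677, 0.1778, 0.1339]
orientation: [-0.62, -3.079, 0.001]
contact_force: [0.1, 0.7, 0.2]
grip_width: 0.0428
gripper_force: 0.0
```

```bash
cat >> h.py <<'E'
def wpt(f,u,v,z):
    K=f['K'];T=f['world_from_camera'];a=np.array([u-K[0,2],v-K[1,2]]);q=np.linalg.norm(a);t=q/K[0,0]
    d=np.r_[a/max(q,1e-9)*np.sin(t),np.cos(t)];w=T[:3,:3]@d;return T[:3,3]+w*(z-T[2,3])/w[2]
def ortho(f,c,z,half=.05,n=600,heading=None):
    "metric top-down picture about world point c at height z: up=+x, left=+y"
    s=(np.arange(n)+.5)/n*2-1;Y,X=np.meshgrid(-s*half+c[1],-s*half+c[0]);W=np.stack([X,Y,np.full_like(X,z)],-1)
    T=f['world_from_camera'];p=(W-T[:3,3])@T[:3,:3];t=np.arctan2(np.hypot(p[...,0],p[...,1]),p[...,2]);h=np.hypot(p[...,0],p[...,1])+1e-12
    K=f['K'];return cv2.remap(f['frame'][:,:,::-1].copy(),(K[0,2]+K[0,0]*t*p[...,0]/h).astype(np.float32),(K[1,2]+K[0,0]*t*p[...,1]/h).astype(np.float32),cv2.INTER_CUBIC)
E
python3 - <<'E'
from h import *
f=save('wrist','w2');go(0.467,0.178,0.021);print(yaw())
cv2.imwrite('pics/w2o.png',ortho(f,(.467,.178),.010,.04))
E
```

```text
az 0.0 tool shift mm [-1.000e-01 -1.400e+00  1.132e+02] tcp [0.4675 0.1793 0.1342] t 1.62 j7 0.76
67.37283223713834
```

View pics/w2o.png

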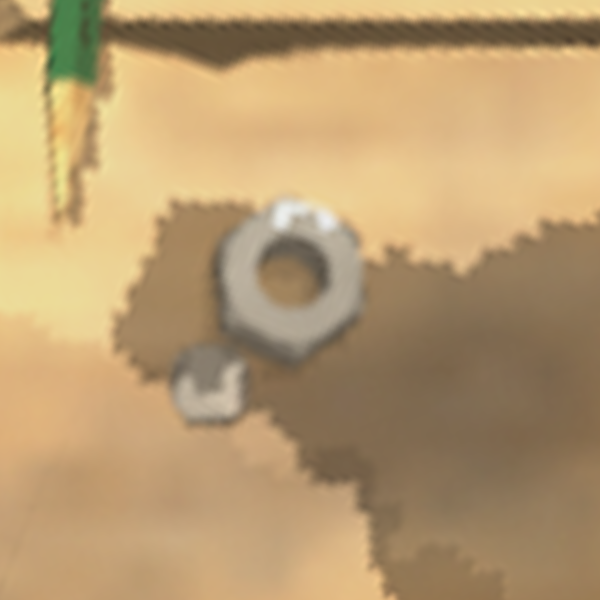

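The ortho crop (0.133 mm/px) shows the nut at (292,275), with flats facing about ±y and corners up and down. A small grey stud sits at (210,385) and a pencil tip at (65,215). I'll grip at heading 30° to stay clear of both.

Run:
```python
from h import *
f=dict(np.load('pics/w2.npz'))
K=f['K'];T=f['world_from_camera']
v,u=np.mgrid[0:384,0:512];a=np.stack([u-K[0,2],v-K[1,2]],-1);q=np.linalg.norm(a,axis=-1)+1e-9;t=q/K[0,0]
d=np.concatenate([a/q[...,None]*np.tan(t)[...,None],np.ones_like(q)[...,None]],-1)*f['depth'][...,None]
P=d@T[:3,:3].T+T[:3,3]
def st(c,rad):
    m=(np.hypot(P[...,0]-c[0],P[...,1]-c[1])<rad)&(f['depth']>0);z=P[m];h=z[z[:,2]>.003];print(len(z),np.percentile(z[:,2],[5,50,95]).round(4),h[:,:2].mean(0) if len(h) else '')
st((.4557,.190),.004);st((.4702,.1792),.009);st((.485,.165),.004)
go(.4702,.1790,.060,30)
```

```text
202 [0.0005 0.2046 0.2174] [0.4571097 0.1900973]
314 [-0.0014  0.0103  0.0118] [0.47042044 0.17906097]
59 [-0.0016 -0.0006  0.0006] 
az 37.4 tool shift mm [-1.6  2.2 74.2] tcp [0.4675 0.1793 0.1342] t 1.62 j7 0.76
```

>>> arm_command:
  rows:
    - {"fingers":-0.2,"x":0,"y":0,"z":0.01,"ax":0,"ay":0,"az":6.2}
    - {"fingers":-0.2,"x":0,"y":0,"z":0.01,"ax":0,"ay":0,"az":6.2}
    - {"fingers":-0.2,"x":0,"y":0,"z":0.01,"ax":0,"ay":0,"az":6.2}
    - {"fingers":-0.2,"x":0,"y":0,"z":0.01,"ax":0,"ay":0,"az":6.2}
    - {"fingers":-0.2,"x":0,"y":0,"z":0.01,"ax":0,"ay":0,"az":6.2}
    - {"fingers":-0.2,"x":-0.0016,"y":0.0022,"z":0.01,"ax":0,"ay":0,"az":6.4}
    - {"fingers":-0.2,"x":0,"y":0,"z":0.02,"ax":0,"ay":0,"az":0}
    - {"fingers":-0.2,"x":0,"y":0,"z":0.015,"ax":0,"ay":0,"az":0}
    - {"fingers":-0.2,"x":0,"y":0,"z":0.01,"ax":0,"ay":0,"az":0}
    - {"fingers":-0.2,"x":0,"y":0,"z":0.005,"ax":0,"ay":0,"az":0}

```text
clock: 2.45
tcp_pos: [0.4695, 0.1803, 0.0233]
orientation: [-1.567, -2.721, 0.001]
contact_force: [0.3, -0.9, 0.4]
grip_width: 0.0341
gripper_force: 0.0
```

```bash
python3 -c "
from h import *
go(.4702,.1790,.022,30);print(r.get_obs()['contact_force'])"
```

```text
az 0.1 tool shift mm [-1.5 -0.1  1.3] tcp [0.4695 0.1803 0.0233] t 2.45 j7 0.28
[ 0.29970812 -0.90258212  0.38866574]
```

>>> arm_command:
  rows:
    - {"fingers":-1,"x":-0.0012,"y":0,"z":0.001,"ax":0,"ay":0,"az":0}
    - {"fingers":-1,"x":0,"y":0,"z":0,"ax":0,"ay":0,"az":0}
    - {"fingers":-1,"x":0,"y":0,"z":0,"ax":0,"ay":0,"az":0}
    - {"fingers":-1,"x":0,"y":0,"z":0,"ax":0,"ay":0,"az":0}
    - {"fingers":-1,"x":0,"y":0,"z":0,"ax":0,"ay":0,"az":0}
    - {"fingers":-1,"x":0,"y":0,"z":0,"ax":0,"ay":0,"az":0}
  grip_force: 35

```text
clock: 2.95
tcp_pos: [0.4713, 0.1779, 0.0238]
orientation: [1.571, 2.72, 0.001]
contact_force: [0.1, 0.2, -0.7]
grip_width: 0.0196
gripper_force: 34.2
```

>>> arm_command:
  rows:
    - {"fingers":-1,"x":0,"y":0,"z":-0.02,"ax":0,"ay":0,"az":0}
    - {"fingers":-1,"x":0,"y":0,"z":-0.03,"ax":0,"ay":0,"az":0}
    - {"fingers":-1,"x":0,"y":0,"z":-0.03,"ax":0,"ay":0,"az":0}
    - {"fingers":-1,"x":0,"y":0,"z":-0.03,"ax":0,"ay":0,"az":0}
    - {"fingers":-1,"x":0,"y":0,"z":-0.03,"ax":0,"ay":0,"az":0}
    - {"fingers":-1,"x":0,"y":0,"z":-0.01,"ax":0,"ay":0,"az":0}

```text
clock: 3.45
tcp_pos: [0.473, 0.1783, 0.1774]
orientation: [1.571, 2.717, 0.009]
contact_force: [0.8, -0.7, -0.7]
grip_width: 0.0194
gripper_force: 34.3
```

```bash
python3 -c "
from h import *
print(r.get_obs()['grip_width']);go(.684,-.157,.10)"
```

```text
0.01941155064712455
az 0.0 tool shift mm [-395.9   15.    77.4] tcp [0.473  0.1783 0.1774] t 3.45 j7 0.18
```

The nut is held at 19.4 mm. I'll carry it to the dish and release it at about (0.677, -0.163), which leaves room for the second one.

>>> arm_command:
  rows:
    - {"fingers":-1,"x":-0.02,"y":0,"z":0,"ax":0,"ay":0,"az":0}
    - {"fingers":-1,"x":-0.036,"y":0.001,"z":0.005,"ax":0,"ay":0,"az":0}
    - {"fingers":-1,"x":-0.036,"y":0.001,"z":0.005,"ax":0,"ay":0,"az":0}
    - {"fingers":-1,"x":-0.036,"y":0.001,"z":0.005,"ax":0,"ay":0,"az":0}
    - {"fingers":-1,"x":-0.036,"y":0.001,"z":0.005,"ax":0,"ay":0,"az":0}
    - {"fingers":-1,"x":-0.036,"y":0.001,"z":0.01,"ax":0,"ay":0,"az":0}
    - {"fingers":-1,"x":-0.036,"y":0.001,"z":0.01,"ax":0,"ay":0,"az":0}
    - {"fingers":-1,"x":-0.036,"y":0,"z":0.01,"ax":0,"ay":0,"az":0}
    - {"fingers":-1,"x":-0.036,"y":0,"z":0.01,"ax":0,"ay":0,"az":0}
    - {"fingers":-1,"x":-0.036,"y":0,"z":0.01,"ax":0,"ay":0,"az":0}

```text
clock: 4.28
tcp_pos: [0.6484, -0.1187, 0.1021]
orientation: [-1.571, -2.72, 0.0]
contact_force: [1.1, 1.1, -0.1]
grip_width: 0.0194
gripper_force: 34.3
```

>>> arm_command:
  rows:
    - {"fingers":-1,"x":-0.034,"y":0,"z":0.007,"ax":0,"ay":0,"az":0}
    - {"fingers":-1,"x":-0.02,"y":0,"z":0.01,"ax":0,"ay":0,"az":0}
    - {"fingers":-1,"x":0,"y":0,"z":0.01,"ax":0,"ay":0,"az":0}
    - {"fingers":-1,"x":0,"y":0,"z":0,"ax":0,"ay":0,"az":0}

```text
clock: 4.62
tcp_pos: [0.6732, -0.1651, 0.0732]
orientation: [-1.572, -2.715, 0.003]
contact_force: [-0.2, 0.7, -1.1]
grip_width: 0.0191
gripper_force: 34.3
```

Run:
```python
from h import *
f=save('wrist','w3');go(.677,-.163,.031)
cv2.imwrite('pics/w3o.png',ortho(f,(.684,-.178),.014,.075))
```

```text
az 0.0 tool shift mm [-1.7  3.2 43.2] tcp [ 0.6735 -0.1632  0.0742] t 4.67 j7 0.91
```

View pics/w3o.png

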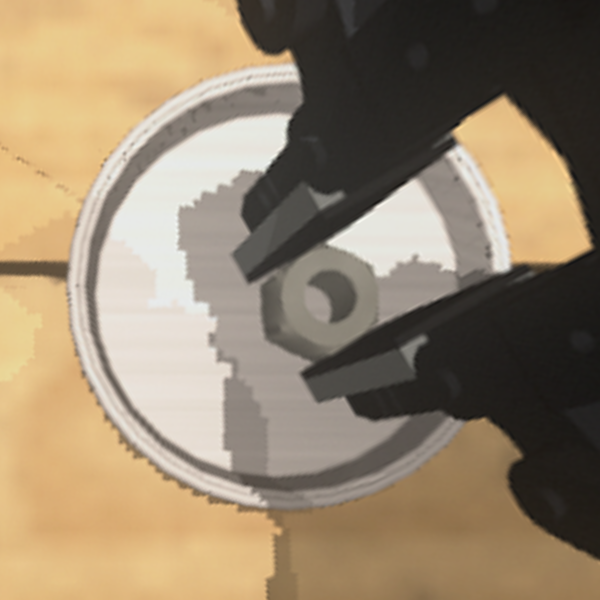

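The dish centre is at about (290,287) in the crop, which puts it at (0.687, -0.1755). The nut is held between the jaws above it. I'll shift slightly, lower and release.

>>> arm_command:
  rows:
    - {"fingers":-1,"x":-0.001,"y":0.0055,"z":0.01,"ax":0,"ay":0,"az":0}
    - {"fingers":-1,"x":0,"y":0,"z":0.014,"ax":0,"ay":0,"az":0}
    - {"fingers":-1,"x":0,"y":0,"z":0.012,"ax":0,"ay":0,"az":0}
    - {"fingers":-1,"x":0,"y":0,"z":0.007,"ax":0,"ay":0,"az":0}
    - {"fingers":-1,"x":0,"y":0,"z":0.002,"ax":0,"ay":0,"az":0}
    - {"fingers":-1,"x":0,"y":0,"z":0,"ax":0,"ay":0,"az":0}
    - {"fingers":-0.4,"x":0,"y":0,"z":0,"ax":0,"ay":0,"az":0}
    - {"fingers":-0.4,"x":0,"y":0,"z":0,"ax":0,"ay":0,"az":0}
    - {"fingers":-0.4,"x":0,"y":0,"z":0,"ax":0,"ay":0,"az":0}

```text
clock: 5.42
tcp_pos: [0.6808, -0.1624, 0.032]
orientation: [1.571, 2.719, 0.001]
contact_force: [-0.8, 0.6, -0.0]
grip_width: 0.0254
gripper_force: 0.0
```

>>> arm_command:
  rows:
    - {"fingers":-0.4,"x":0,"y":0,"z":-0.01,"ax":0,"ay":0,"az":0}
    - {"fingers":-0.4,"x":0,"y":0,"z":-0.025,"ax":0,"ay":0,"az":0}
    - {"fingers":-0.4,"x":0,"y":0,"z":-0.025,"ax":0,"ay":0,"az":0}
    - {"fingers":-0.2,"x":0,"y":0,"z":-0.025,"ax":0,"ay":0,"az":0}
    - {"fingers":-0.2,"x":0,"y":0,"z":-0.015,"ax":0,"ay":0,"az":0}

```text
clock: 5.83
tcp_pos: [0.6818, -0.1628, 0.1354]
orientation: [1.57, 2.716, 0.002]
contact_force: [0.6, 0.4, 0.2]
grip_width: 0.0341
gripper_force: 0.0
```

Run:
```python
from h import *
go(.535,-.060,.125)
```

```text
az 0.0 tool shift mm [162.4 -75.9   9.7] tcp [ 0.6818 -0.1628  0.1354] t 5.83 j7 0.89
```

>>> arm_command:
  rows:
    - {"fingers":-0.2,"x":0.032,"y":-0.015,"z":0.002,"ax":0,"ay":0,"az":0}
    - {"fingers":-0.2,"x":0.032,"y":-0.015,"z":0.002,"ax":0,"ay":0,"az":0}
    - {"fingers":-0.2,"x":0.032,"y":-0.015,"z":0.002,"ax":0,"ay":0,"az":0}
    - {"fingers":-0.2,"x":0.032,"y":-0.015,"z":0.002,"ax":0,"ay":0,"az":0}
    - {"fingers":-0.2,"x":0.034,"y":-0.016,"z":0.002,"ax":0,"ay":0,"az":0}
    - {"fingers":-0.2,"x":0,"y":0,"z":0,"ax":0,"ay":0,"az":0}
    - {"fingers":-0.2,"x":0,"y":0,"z":0,"ax":0,"ay":0,"az":0}

```text
clock: 6.42
tcp_pos: [0.532, -0.0583, 0.1216]
orientation: [-1.567, -2.721, -0.001]
contact_force: [0.2, -0.8, 0.3]
grip_width: 0.0341
gripper_force: 0.0
```

Run:
```python
from h import *
f=save('wrist','w4');go(.535,-.060,.022)
t=dict(np.load('pics/top0.npz'))
s=save('top','top1')['frame'][90:160,270:350,::-1]
a=ortho(f,(.535,-.060),.010,.04,n=400);cv2.imwrite('pics/w4o.png',np.hstack([a,cv2.resize(s,(400,400),interpolation=cv2.INTER_CUBIC)]))
```

```text
az 0.0 tool shift mm [ -1.2   0.6 100. ] tcp [ 0.5338 -0.0594  0.122 ] t 6.47 j7 0.74
```

View pics/w4o.png

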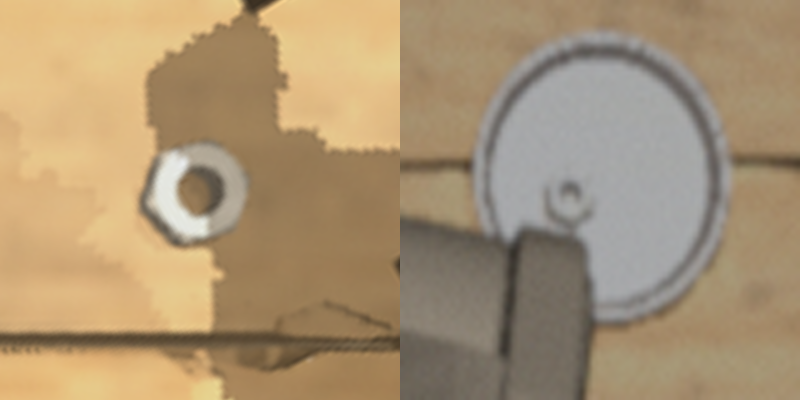

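The second nut is at (203,190) in the left crop, with flats facing heading about 7°. The first nut lies in the dish, at (570,195) on the right side.

>>> arm_command:
  rows:
    - {"fingers":-0.2,"x":-0.0026,"y":0.0022,"z":0.01,"ax":0,"ay":0,"az":0}
    - {"fingers":-0.2,"x":0,"y":0,"z":0.015,"ax":0,"ay":0,"az":6}
    - {"fingers":-0.2,"x":0,"y":0,"z":0.015,"ax":0,"ay":0,"az":6}
    - {"fingers":-0.2,"x":0,"y":0,"z":0.015,"ax":0,"ay":0,"az":6}
    - {"fingers":-0.2,"x":0,"y":0,"z":0.015,"ax":0,"ay":0,"az":5}
    - {"fingers":-0.2,"x":0,"y":0,"z":0.013,"ax":0,"ay":0,"az":0}
    - {"fingers":-0.2,"x":0,"y":0,"z":0.01,"ax":0,"ay":0,"az":0}
    - {"fingers":-0.2,"x":0,"y":0,"z":0.005,"ax":0,"ay":0,"az":0}

```text
clock: 7.18
tcp_pos: [0.5366, -0.0614, 0.0216]
orientation: [-2.079, -2.354, 0.002]
contact_force: [-0.1, -0.3, -0.6]
grip_width: 0.034
gripper_force: 0.0
```

```bash
python3 -c "
from h import *
go(.537,-.0606,.022,7)"
```

```text
az 0.1 tool shift mm [ 0.7  0.5 -0.4] tcp [ 0.5366 -0.0614  0.0216] t 7.18 j7 0.51
```

>>> arm_command:
  rows:
    - {"fingers":-1,"x":0,"y":0,"z":0,"ax":0,"ay":0,"az":0}
    - {"fingers":-1,"x":0,"y":0,"z":0,"ax":0,"ay":0,"az":0}
    - {"fingers":-1,"x":0,"y":0,"z":0,"ax":0,"ay":0,"az":0}
    - {"fingers":-1,"x":0,"y":0,"z":0,"ax":0,"ay":0,"az":0}
    - {"fingers":-1,"x":0,"y":0,"z":0,"ax":0,"ay":0,"az":0}
    - {"fingers":-1,"x":0,"y":0,"z":0,"ax":0,"ay":0,"az":0}

```text
clock: 7.68
tcp_pos: [0.5371, -0.0609, 0.0238]
orientation: [2.081, 2.352, 0.001]
contact_force: [-0.1, -0.2, -0.3]
grip_width: 0.0198
gripper_force: 34.2
```

>>> arm_command:
  rows:
    - {"fingers":-1,"x":0,"y":0,"z":-0.015,"ax":0,"ay":0,"az":0}
    - {"fingers":-1,"x":0,"y":0,"z":-0.025,"ax":0,"ay":0,"az":-6}
    - {"fingers":-1,"x":0,"y":0,"z":-0.02,"ax":0,"ay":0,"az":-6}
    - {"fingers":-1,"x":0,"y":0,"z":-0.01,"ax":0,"ay":0,"az":-6}
    - {"fingers":-1,"x":0,"y":0,"z":-0.005,"ax":0,"ay":0,"az":-5}
    - {"fingers":-1,"x":0,"y":0,"z":0,"ax":0,"ay":0,"az":0}

```text
clock: 8.18
tcp_pos: [0.5378, -0.061, 0.1]
orientation: [1.566, 2.721, 0.003]
contact_force: [0.7, 1.1, 0.6]
grip_width: 0.0194
gripper_force: 34.3
```

```bash
python3 -c "
from h import *
print(r.get_obs()['grip_width']);go(.695,-.1895,.0275,30)"
```

```text
0.01935739868352245
az 0.2 tool shift mm [-189.8   71.7   72.9] tcp [ 0.5378 -0.061   0.1   ] t 8.18 j7 0.76
```

>>> arm_command:
  rows:
    - {"fingers":-1,"x":-0.025,"y":0.0095,"z":0,"ax":0,"ay":0,"az":0}
    - {"fingers":-1,"x":-0.035,"y":0.0135,"z":0,"ax":0,"ay":0,"az":0}
    - {"fingers":-1,"x":-0.035,"y":0.0135,"z":0,"ax":0,"ay":0,"az":0}
    - {"fingers":-1,"x":-0.035,"y":0.0135,"z":0,"ax":0,"ay":0,"az":0}
    - {"fingers":-1,"x":-0.035,"y":0.0135,"z":0.005,"ax":0,"ay":0,"az":0}
    - {"fingers":-1,"x":-0.0245,"y":0.008,"z":0.01,"ax":0,"ay":0,"az":0}
    - {"fingers":-1,"x":0,"y":0,"z":0.02,"ax":0,"ay":0,"az":0}
    - {"fingers":-1,"x":0,"y":0,"z":0.015,"ax":0,"ay":0,"az":0}
    - {"fingers":-1,"x":0,"y":0,"z":0.01,"ax":0,"ay":0,"az":0}

```text
clock: 8.93
tcp_pos: [0.6915, -0.1884, 0.0351]
orientation: [-1.571, -2.715, 0.002]
contact_force: [0.2, 0.1, 0.4]
grip_width: 0.0195
gripper_force: 34.3
```

```bash
python3 -c "
from h import *
go(.695,-.1895,.0280,30)"
```

```text
az -0.1 tool shift mm [-2.7  2.5  7. ] tcp [ 0.6915 -0.1884  0.0351] t 8.93 j7 0.94
```

>>> arm_command:
  rows:
    - {"fingers":-1,"x":-0.002,"y":0.002,"z":0.004,"ax":0,"ay":0,"az":0}
    - {"fingers":-1,"x":0,"y":0,"z":0.002,"ax":0,"ay":0,"az":0}
    - {"fingers":-1,"x":0,"y":0,"z":0,"ax":0,"ay":0,"az":0}
    - {"fingers":-0.4,"x":0,"y":0,"z":0,"ax":0,"ay":0,"az":0}
    - {"fingers":-0.4,"x":0,"y":0,"z":0,"ax":0,"ay":0,"az":0}
    - {"fingers":-0.4,"x":0,"y":0,"z":0,"ax":0,"ay":0,"az":0}

```text
clock: 9.43
tcp_pos: [0.6966, -0.19, 0.0333]
orientation: [1.571, 2.719, 0.001]
contact_force: [0.3, -0.3, -0.1]
grip_width: 0.0258
gripper_force: 0.0
```

>>> arm_command:
  rows:
    - {"fingers":-0.4,"x":0,"y":0,"z":-0.01,"ax":0,"ay":0,"az":0}
    - {"fingers":-0.4,"x":0,"y":0,"z":-0.025,"ax":0,"ay":0,"az":0}
    - {"fingers":-0.4,"x":0,"y":0,"z":-0.03,"ax":0,"ay":0,"az":0}
    - {"fingers":-0.2,"x":0,"y":0,"z":-0.03,"ax":0,"ay":0,"az":0}
    - {"fingers":-0.2,"x":0,"y":0,"z":-0.01,"ax":0,"ay":0,"az":0}

```text
clock: 9.85
tcp_pos: [0.6986, -0.1913, 0.1437]
orientation: [1.568, 2.713, 0.004]
contact_force: [1.5, -0.1, 0.9]
grip_width: 0.0341
gripper_force: 0.0
```

```bash
python3 -c "
from h import *
go(.545,-.174,.135,131)"
```

```text
az 79.0 tool shift mm [-104.6 -113.9    7.5] tcp [ 0.6986 -0.1913  0.1437] t 9.85 j7 0.91
```

>>> arm_command:
  rows:
    - {"fingers":-0.2,"x":0,"y":0,"z":0,"ax":0,"ay":0,"az":7}
    - {"fingers":-0.2,"x":0,"y":0,"z":0,"ax":0,"ay":0,"az":7}
    - {"fingers":-0.2,"x":0,"y":0,"z":0,"ax":0,"ay":0,"az":7}
    - {"fingers":-0.2,"x":0,"y":0,"z":0,"ax":0,"ay":0,"az":7}
    - {"fingers":-0.2,"x":0,"y":0,"z":0,"ax":0,"ay":0,"az":7}
    - {"fingers":-0.2,"x":0,"y":0,"z":0,"ax":0,"ay":0,"az":7}
    - {"fingers":-0.2,"x":0,"y":0,"z":0,"ax":0,"ay":0,"az":7}
    - {"fingers":-0.2,"x":0,"y":0,"z":0,"ax":0,"ay":0,"az":7}
    - {"fingers":-0.2,"x":0,"y":0,"z":0,"ax":0,"ay":0,"az":7}
    - {"fingers":-0.2,"x":0,"y":0,"z":0,"ax":0,"ay":0,"az":7}

```text
clock: 10.68
tcp_pos: [0.6963, -0.1899, 0.1381]
orientation: [-2.851, -1.319, -0.001]
contact_force: [0.2, 0.0, -1.0]
grip_width: 0.0339
gripper_force: 0.0
```

>>> arm_command:
  rows:
    - {"fingers":-0.2,"x":0,"y":0,"z":0,"ax":0,"ay":0,"az":7}
    - {"fingers":-0.2,"x":0,"y":0,"z":0,"ax":0,"ay":0,"az":2}
    - {"fingers":-0.2,"x":-0.02,"y":-0.0218,"z":0,"ax":0,"ay":0,"az":0}
    - {"fingers":-0.2,"x":-0.021,"y":-0.0228,"z":0,"ax":0,"ay":0,"az":0}
    - {"fingers":-0.2,"x":-0.021,"y":-0.0228,"z":0,"ax":0,"ay":0,"az":0}
    - {"fingers":-0.2,"x":-0.021,"y":-0.0228,"z":0.002,"ax":0,"ay":0,"az":0}
    - {"fingers":-0.2,"x":-0.021,"y":-0.0228,"z":0.005,"ax":0,"ay":0,"az":0}
    - {"fingers":-0.2,"x":0,"y":0,"z":0,"ax":0,"ay":0,"az":0}
    - {"fingers":-0.2,"x":0,"y":0,"z":0,"ax":0,"ay":0,"az":0}

```text
clock: 11.43
tcp_pos: [0.542, -0.1726, 0.1308]
orientation: [-2.942, -1.097, -0.001]
contact_force: [0.4, 0.2, 0.6]
grip_width: 0.0337
gripper_force: 0.0
```

```bash
cat >> h.py <<'E'
def green(img):
    "oriented box of coloured or white battery"
    h=cv2.cvtColor(img,cv2.COLOR_BGR2HSV);m=((h[...,0]>40)&(h[...,0]<90)&(h[...,1]>90)).astype(np.uint8)
    k,l,st,ce=cv2.connectedComponentsWithStats(m);i=1+st[1:,4].argmax();return ce[i],cv2.minAreaRect(np.argwhere(l==i)[:,::-1].astype(np.float32))
E
python3 - <<'E'
from h import *
f=save('wrist','w5');go(.545,-.174,.022,131)
s=save('top','top2')['frame'][90:160,270:350,::-1]
a=ortho(f,(.545,-.174),.010,.04,n=400);print(green(a));cv2.imwrite('pics/w5o.png',np.hstack([a,cv2.resize(s,(400,400),interpolation=cv2.INTER_CUBIC)]))
E
```

```text
az -0.0 tool shift mm [ -0.2   1.6 109.1] tcp [ 0.5439 -0.1727  0.1311] t 11.48 j7 -0.19
(array([232.62492842, 217.62721893]), ((232.9823455810547, 217.72940063476562), (166.38565063476562, 66.70611572265625), 49.398704528808594))
```

View pics/w5o.png

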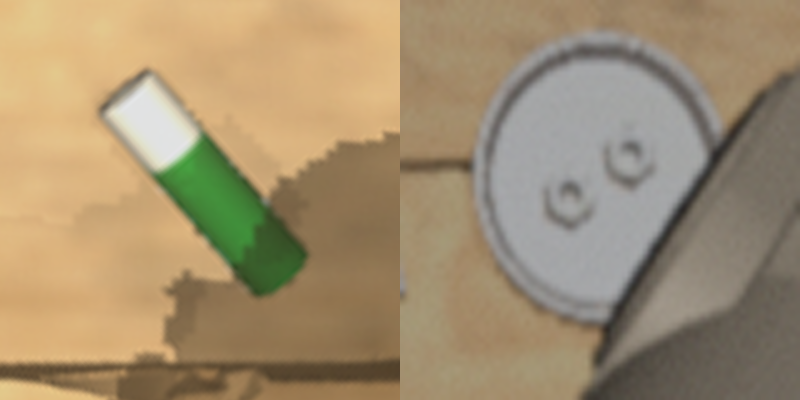

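Both nuts are in the dish, at (570,195) and (630,155) in the right crop. In the left crop, battery_b's midpoint is at (204,183), which is world (0.548, -0.175) with axis heading 40.5°. I'll grip it.

>>> arm_command:
  rows:
    - {"fingers":-0.2,"x":0.002,"y":0.0045,"z":0.015,"ax":0,"ay":0,"az":0}
    - {"fingers":-0.2,"x":0,"y":0,"z":0.025,"ax":0,"ay":0,"az":0}
    - {"fingers":-0.2,"x":0,"y":0,"z":0.025,"ax":0,"ay":0,"az":0}
    - {"fingers":-0.2,"x":0,"y":0,"z":0.02,"ax":0,"ay":0,"az":0}
    - {"fingers":-0.2,"x":0,"y":0,"z":0.013,"ax":0,"ay":0,"az":0}
    - {"fingers":-0.2,"x":0,"y":0,"z":0.007,"ax":0,"ay":0,"az":0}
    - {"fingers":-0.2,"x":0,"y":0,"z":0.003,"ax":0,"ay":0,"az":0}
    - {"fingers":-0.2,"x":0,"y":0,"z":0,"ax":0,"ay":0,"az":0}

```text
clock: 12.2
tcp_pos: [0.5486, -0.1753, 0.0223]
orientation: [2.943, 1.1, 0.0]
contact_force: [0.4, 1.0, 0.8]
grip_width: 0.0342
gripper_force: 0.0
```

```bash
python3 -c "
from h import *
go(.5484,-.1748,.0225,130.5)"
```

```text
az 0.5 tool shift mm [ 0.2 -0.5 -0.2] tcp [ 0.5486 -0.1753  0.0223] t 12.2 j7 -0.07
```

>>> arm_command:
  rows:
    - {"fingers":-1,"x":0,"y":0,"z":0,"ax":0,"ay":0,"az":0}
    - {"fingers":-1,"x":0,"y":0,"z":0,"ax":0,"ay":0,"az":0}
    - {"fingers":-1,"x":0,"y":0,"z":0,"ax":0,"ay":0,"az":0}
    - {"fingers":-1,"x":0,"y":0,"z":0,"ax":0,"ay":0,"az":0}
    - {"fingers":-1,"x":0,"y":0,"z":0,"ax":0,"ay":0,"az":0}
    - {"fingers":-1,"x":0,"y":0,"z":0,"ax":0,"ay":0,"az":0}
    - {"fingers":-1,"x":0,"y":0,"z":0,"ax":0,"ay":0,"az":0}

```text
clock: 12.78
tcp_pos: [0.5489, -0.1754, 0.0233]
orientation: [2.942, 1.099, 0.003]
contact_force: [-0.3, -0.2, 7.0]
grip_width: 0.015
gripper_force: 35.1
```

>>> arm_command:
  rows:
    - {"fingers":-1,"x":0,"y":0,"z":-0.01,"ax":0,"ay":0,"az":0}
    - {"fingers":-1,"x":0,"y":0,"z":-0.02,"ax":0,"ay":0,"az":0}
    - {"fingers":-1,"x":0,"y":0,"z":-0.025,"ax":0,"ay":0,"az":7}
    - {"fingers":-1,"x":0,"y":0,"z":-0.025,"ax":0,"ay":0,"az":7}
    - {"fingers":-1,"x":0,"y":0,"z":-0.01,"ax":0,"ay":0,"az":7}
    - {"fingers":-1,"x":0,"y":0,"z":0,"ax":0,"ay":0,"az":7}
    - {"fingers":-1,"x":0,"y":0,"z":0,"ax":0,"ay":0,"az":7}
    - {"fingers":-1,"x":0,"y":0,"z":0,"ax":0,"ay":0,"az":7}
    - {"fingers":-1,"x":0,"y":0,"z":0,"ax":0,"ay":0,"az":7}
    - {"fingers":-1,"x":0,"y":0,"z":0,"ax":0,"ay":0,"az":1}

```text
clock: 13.62
tcp_pos: [0.5478, -0.1745, 0.1125]
orientation: [-3.131, 0.253, 0.001]
contact_force: [-0.0, -0.4, -0.1]
grip_width: 0.0152
gripper_force: 34.5
```

```bash
python3 -c "
from h import *
print(r.get_obs()['grip_width']);go(.662,.105,.1,81)"
```

```text
0.015174526427939329
az -0.3 tool shift mm [  69.  -293.9   12.5] tcp [ 0.5478 -0.1745  0.1125] t 13.62 j7 -0.86
```

>>> arm_command:
  rows:
    - {"fingers":-1,"x":0.005,"y":-0.018,"z":0,"ax":0,"ay":0,"az":0}
    - {"fingers":-1,"x":0.008,"y":-0.032,"z":0,"ax":0,"ay":0,"az":0}
    - {"fingers":-1,"x":0.008,"y":-0.032,"z":0,"ax":0,"ay":0,"az":0}
    - {"fingers":-1,"x":0.008,"y":-0.032,"z":0,"ax":0,"ay":0,"az":0}
    - {"fingers":-1,"x":0.008,"y":-0.032,"z":0,"ax":0,"ay":0,"az":0}
    - {"fingers":-1,"x":0.008,"y":-0.032,"z":0,"ax":0,"ay":0,"az":0}
    - {"fingers":-1,"x":0.008,"y":-0.032,"z":0,"ax":0,"ay":0,"az":0}
    - {"fingers":-1,"x":0.008,"y":-0.032,"z":0,"ax":0,"ay":0,"az":0}
    - {"fingers":-1,"x":0.008,"y":-0.032,"z":0,"ax":0,"ay":0,"az":0}
    - {"fingers":-1,"x":0,"y":-0.02,"z":0,"ax":0,"ay":0,"az":0}

```text
clock: 14.45
tcp_pos: [0.6636, 0.1091, 0.1124]
orientation: [-3.131, 0.235, -0.001]
contact_force: [0.2, 0.1, -0.0]
grip_width: 0.0153
gripper_force: 34.5
```

>>> arm_command:
  rows:
    - {"fingers":-1,"x":0,"y":0,"z":0,"ax":0,"ay":0,"az":0}
    - {"fingers":-1,"x":0,"y":0,"z":0,"ax":0,"ay":0,"az":0}

```text
clock: 14.62
tcp_pos: [0.662, 0.1062, 0.1122]
orientation: [-3.132, 0.238, 0.001]
contact_force: [-0.4, -0.9, -0.7]
grip_width: 0.0154
gripper_force: 34.5
```

Run:
```python
from h import *
f=save('wrist','w6');go(.662,.105,.035,81)
a=ortho(f,(.663,.127),.009,.065,n=500);b=f['frame'][150:384,150:360,::-1];cv2.imwrite('pics/w6o.png',np.hstack([a,cv2.resize(b,(300,500))[:, :300]]))
```

```text
az 0.1 tool shift mm [ 0.1 -0.9 77.5] tcp [0.6618 0.1042 0.1125] t 14.67 j7 -1.34
```

View pics/w6o.png

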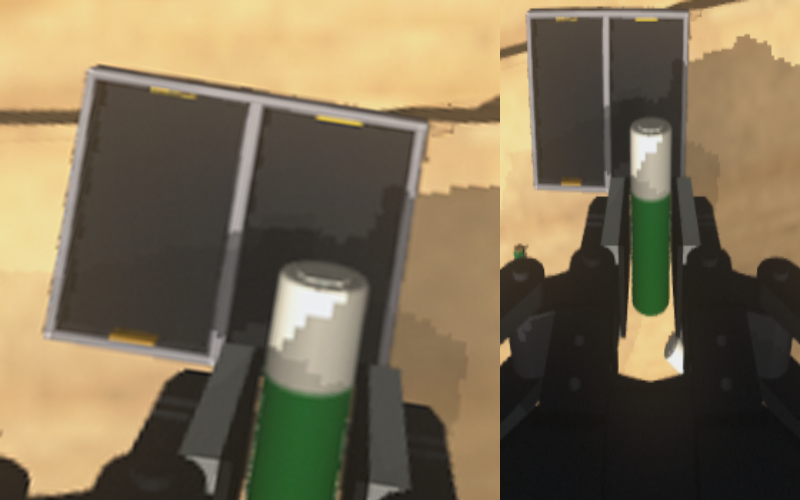

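In the left crop (0.26 mm/px) the cradle's corners are at TL (92,67), TR (428,125) and BL (45,337). That gives a centre of (0.668, 0.1305) with y heading 80°. The battery is held straight, so I'll place it in the right bay at (0.664, 0.109).

>>> arm_command:
  rows:
    - {"fingers":-1,"x":0.0015,"y":-0.0043,"z":0.01,"ax":0,"ay":0,"az":1}
    - {"fingers":-1,"x":0,"y":0,"z":0.02,"ax":0,"ay":0,"az":0}
    - {"fingers":-1,"x":0,"y":0,"z":0.02,"ax":0,"ay":0,"az":0}
    - {"fingers":-1,"x":0,"y":0,"z":0.015,"ax":0,"ay":0,"az":0}
    - {"fingers":-1,"x":0,"y":0,"z":0.01,"ax":0,"ay":0,"az":0}
    - {"fingers":-1,"x":0,"y":0,"z":0.005,"ax":0,"ay":0,"az":0}
    - {"fingers":-1,"x":0,"y":0,"z":0.002,"ax":0,"ay":0,"az":0}
    - {"fingers":-1,"x":0,"y":0,"z":0,"ax":0,"ay":0,"az":0}
    - {"fingers":-1,"x":0,"y":0,"z":0,"ax":0,"ay":0,"az":0}

```text
clock: 15.42
tcp_pos: [0.665, 0.1083, 0.0311]
orientation: [-3.129, 0.275, -0.002]
contact_force: [-0.2, -0.0, -0.6]
grip_width: 0.0155
gripper_force: 34.5
```

```bash
python3 -c "
from h import *
go(.6641,.1088,.030,80.1);print(r.get_obs()['contact_force'])"
```

```text
az -0.1 tool shift mm [-1.  -0.4  1.1] tcp [0.665  0.1083 0.0311] t 15.42 j7 -1.31
[-0.23553298 -0.01418692 -0.59336147]
```

>>> arm_command:
  rows:
    - {"fingers":-1,"x":0,"y":0,"z":0.002,"ax":0,"ay":0,"az":0}
    - {"fingers":-1,"x":0,"y":0,"z":0,"ax":0,"ay":0,"az":0}
    - {"fingers":-0.46,"x":0,"y":0,"z":0,"ax":0,"ay":0,"az":0}
    - {"fingers":-0.46,"x":0,"y":0,"z":0,"ax":0,"ay":0,"az":0}
    - {"fingers":-0.46,"x":0,"y":0,"z":0,"ax":0,"ay":0,"az":0}
    - {"fingers":-0.46,"x":0,"y":0,"z":-0.005,"ax":0,"ay":0,"az":0}
    - {"fingers":-0.46,"x":0,"y":0,"z":-0.015,"ax":0,"ay":0,"az":0}
    - {"fingers":-0.46,"x":0,"y":0,"z":-0.02,"ax":0,"ay":0,"az":0}
    - {"fingers":-0.46,"x":0,"y":0,"z":-0.03,"ax":0,"ay":0,"az":0}
    - {"fingers":-0.2,"x":0,"y":0,"z":-0.02,"ax":0,"ay":0,"az":0}

```text
clock: 16.25
tcp_pos: [0.6652, 0.108, 0.1218]
orientation: [-3.129, 0.275, -0.004]
contact_force: [0.5, -0.8, 0.8]
grip_width: 0.0332
gripper_force: 0.0
```

>>> arm_command:
  rows:
    - {"fingers":-0.2,"x":0,"y":0,"z":-0.01,"ax":0,"ay":0,"az":-7}
    - {"fingers":-0.2,"x":0,"y":0,"z":0,"ax":0,"ay":0,"az":-7}
    - {"fingers":-0.2,"x":0,"y":0,"z":0,"ax":0,"ay":0,"az":-7}
    - {"fingers":-0.2,"x":0,"y":0,"z":0,"ax":0,"ay":0,"az":-7}
    - {"fingers":-0.2,"x":0,"y":0,"z":0,"ax":0,"ay":0,"az":-7}
    - {"fingers":-0.2,"x":0,"y":0,"z":0,"ax":0,"ay":0,"az":-7}
    - {"fingers":-0.2,"x":0,"y":0,"z":0,"ax":0,"ay":0,"az":-6}
    - {"fingers":-0.2,"x":0,"y":0,"z":0,"ax":0,"ay":0,"az":0}

```text
clock: 16.92
tcp_pos: [0.6648, 0.1079, 0.13]
orientation: [-2.969, -1.026, -0.003]
contact_force: [-0.2, -0.5, -0.4]
grip_width: 0.0344
gripper_force: 0.0
```

```bash
python3 -c "
from h import *
go(.532,.094,.125,128)"
```

```text
az 0.1 tool shift mm [-113.2  -70.9    4.8] tcp [0.6648 0.1079 0.13  ] t 16.92 j7 -0.67
```

>>> arm_command:
  rows:
    - {"fingers":-0.2,"x":-0.02,"y":-0.013,"z":0,"ax":0,"ay":0,"az":0}
    - {"fingers":-0.2,"x":-0.031,"y":-0.019,"z":0,"ax":0,"ay":0,"az":0}
    - {"fingers":-0.2,"x":-0.031,"y":-0.019,"z":0,"ax":0,"ay":0,"az":0}
    - {"fingers":-0.2,"x":-0.031,"y":-0.02,"z":0,"ax":0,"ay":0,"az":0}
    - {"fingers":-0.2,"x":0,"y":0,"z":0,"ax":0,"ay":0,"az":0}
    - {"fingers":-0.2,"x":0,"y":0,"z":0,"ax":0,"ay":0,"az":0}

```text
clock: 17.42
tcp_pos: [0.5296, 0.0947, 0.1288]
orientation: [-2.971, -1.016, 0.001]
contact_force: [0.5, 0.7, 0.6]
grip_width: 0.0341
gripper_force: 0.0
```

Run:
```python
from h import *
f=save('wrist','w7');go(.532,.094,.026,128);print(r.get_obs()['tcp_pos'])
a=ortho(f,(.532,.094),.010,.04,n=400);print(green(a))
b=ortho(f,(.668,.1305),.012,.06,n=400);cv2.imwrite('pics/w7o.png',np.hstack([a,b]))
```

```text
az -0.2 tool shift mm [ -0.7   1.  103.2] tcp [0.5318 0.0952 0.1292] t 17.47 j7 -0.68
[0.53182429 0.09516198 0.12920158]
(array([223.37815287, 231.60122758]), ((224.1863250732422, 232.41995239257812), (167.19204711914062, 66.3965835571289), 51.49934387207031))
```

View pics/w7o.png

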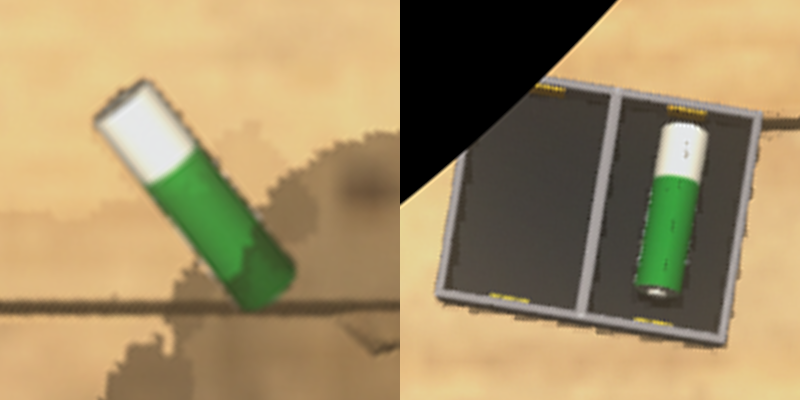

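Battery_b lies flat in the right bay, at (672,208). In the left crop battery_a's midpoint is (195,195), which is world (0.533, 0.095) with axis heading 38.5°. I'll grip it slightly higher this time.

>>> arm_command:
  rows:
    - {"fingers":-0.2,"x":0.0014,"y":0.0011,"z":0.015,"ax":0,"ay":0,"az":0}
    - {"fingers":-0.2,"x":0,"y":0,"z":0.025,"ax":0,"ay":0,"az":0}
    - {"fingers":-0.2,"x":0,"y":0,"z":0.025,"ax":0,"ay":0,"az":0}
    - {"fingers":-0.2,"x":0,"y":0,"z":0.02,"ax":0,"ay":0,"az":0}
    - {"fingers":-0.2,"x":0,"y":0,"z":0.012,"ax":0,"ay":0,"az":0}
    - {"fingers":-0.2,"x":0,"y":0,"z":0.005,"ax":0,"ay":0,"az":0}
    - {"fingers":-0.2,"x":0,"y":0,"z":0.001,"ax":0,"ay":0,"az":0}
    - {"fingers":-0.2,"x":0,"y":0,"z":0,"ax":0,"ay":0,"az":0}

```text
clock: 18.13
tcp_pos: [0.5344, 0.0948, 0.0258]
orientation: [2.971, 1.021, 0.002]
contact_force: [-0.8, -1.2, 0.8]
grip_width: 0.034
gripper_force: 0.0
```

>>> arm_command:
  rows:
    - {"fingers":-1,"x":0,"y":0,"z":0,"ax":0,"ay":0,"az":0}
    - {"fingers":-1,"x":0,"y":0,"z":0,"ax":0,"ay":0,"az":0}
    - {"fingers":-1,"x":0,"y":0,"z":0,"ax":0,"ay":0,"az":0}
    - {"fingers":-1,"x":0,"y":0,"z":0,"ax":0,"ay":0,"az":0}
    - {"fingers":-1,"x":0,"y":0,"z":0,"ax":0,"ay":0,"az":0}
    - {"fingers":-1,"x":0,"y":0,"z":0,"ax":0,"ay":0,"az":0}
    - {"fingers":-1,"x":0,"y":0,"z":0,"ax":0,"ay":0,"az":0}

```text
clock: 18.72
tcp_pos: [0.5344, 0.095, 0.0264]
orientation: [-2.971, -1.022, -0.004]
contact_force: [-1.2, -0.3, 6.6]
grip_width: 0.0154
gripper_force: 34.4
```

>>> arm_command:
  rows:
    - {"fingers":-1,"x":0,"y":0,"z":-0.01,"ax":0,"ay":0,"az":0}
    - {"fingers":-1,"x":0,"y":0,"z":-0.02,"ax":0,"ay":0,"az":0}
    - {"fingers":-1,"x":0,"y":0,"z":-0.025,"ax":0,"ay":0,"az":7}
    - {"fingers":-1,"x":0,"y":0,"z":-0.025,"ax":0,"ay":0,"az":7}
    - {"fingers":-1,"x":0,"y":0,"z":-0.01,"ax":0,"ay":0,"az":7}
    - {"fingers":-1,"x":0,"y":0,"z":0,"ax":0,"ay":0,"az":7}
    - {"fingers":-1,"x":0,"y":0,"z":0,"ax":0,"ay":0,"az":7}
    - {"fingers":-1,"x":0,"y":0,"z":0,"ax":0,"ay":0,"az":7}
    - {"fingers":-1,"x":0,"y":0,"z":0,"ax":0,"ay":0,"az":6}
    - {"fingers":-1,"x":0,"y":0,"z":0,"ax":0,"ay":0,"az":0}

```text
clock: 19.55
tcp_pos: [0.5331, 0.0953, 0.1157]
orientation: [3.129, -0.279, -0.0]
contact_force: [-0.3, 0.7, -1.1]
grip_width: 0.0148
gripper_force: 34.4
```

```bash
python3 -c "
from h import *
print(r.get_obs()['grip_width']);go(.6705,.1522,.06,80.1)"
```

```text
0.01484182329970762
az -0.3 tool shift mm [125.6 -79.6  55.6] tcp [0.5331 0.0953 0.1157] t 19.55 j7 -1.32
```

>>> arm_command:
  rows:
    - {"fingers":-1,"x":0.02,"y":-0.013,"z":0,"ax":0,"ay":0,"az":0}
    - {"fingers":-1,"x":0.03,"y":-0.019,"z":0,"ax":0,"ay":0,"az":0}
    - {"fingers":-1,"x":0.03,"y":-0.019,"z":0,"ax":0,"ay":0,"az":0}
    - {"fingers":-1,"x":0.03,"y":-0.019,"z":0.005,"ax":0,"ay":0,"az":0}
    - {"fingers":-1,"x":0.0155,"y":-0.0096,"z":0.01,"ax":0,"ay":0,"az":0}
    - {"fingers":-1,"x":0,"y":0,"z":0.02,"ax":0,"ay":0,"az":0}
    - {"fingers":-1,"x":0,"y":0,"z":0.02,"ax":0,"ay":0,"az":0}
    - {"fingers":-1,"x":0,"y":0,"z":0,"ax":0,"ay":0,"az":0}
    - {"fingers":-1,"x":0,"y":0,"z":0,"ax":0,"ay":0,"az":0}

```text
clock: 20.3
tcp_pos: [0.67, 0.1513, 0.0599]
orientation: [3.129, -0.272, -0.003]
contact_force: [0.8, -0.0, -0.1]
grip_width: 0.0148
gripper_force: 34.3
```

```bash
python3 -c "
from h import *
go(.6705,.1522,.0315,80.1)"
```

```text
az -0.0 tool shift mm [ 0.4 -1.  28.4] tcp [0.67   0.1513 0.0599] t 20.3 j7 -1.39
```

>>> arm_command:
  rows:
    - {"fingers":-1,"x":0,"y":-0.0005,"z":0.015,"ax":0,"ay":0,"az":0}
    - {"fingers":-1,"x":0,"y":0,"z":0.01,"ax":0,"ay":0,"az":0}
    - {"fingers":-1,"x":0,"y":0,"z":0.004,"ax":0,"ay":0,"az":0}
    - {"fingers":-1,"x":0,"y":0,"z":0,"ax":0,"ay":0,"az":0}
    - {"fingers":-1,"x":0,"y":0,"z":0,"ax":0,"ay":0,"az":0}
    - {"fingers":-0.46,"x":0,"y":0,"z":0,"ax":0,"ay":0,"az":0}
    - {"fingers":-0.46,"x":0,"y":0,"z":0,"ax":0,"ay":0,"az":0}
    - {"fingers":-0.46,"x":0,"y":0,"z":0,"ax":0,"ay":0,"az":0}
    - {"fingers":-0.46,"x":0,"y":0,"z":-0.005,"ax":0,"ay":0,"az":0}
    - {"fingers":-0.46,"x":0,"y":0,"z":-0.015,"ax":0,"ay":0,"az":0}

```text
clock: 21.13
tcp_pos: [0.6696, 0.152, 0.0502]
orientation: [3.129, -0.274, -0.005]
contact_force: [-0.3, 0.2, -0.1]
grip_width: 0.0235
gripper_force: 0.0
```

>>> arm_command:
  rows:
    - {"fingers":-0.46,"x":0,"y":0,"z":-0.03,"ax":0,"ay":0,"az":0}
    - {"fingers":0,"x":0,"y":0,"z":-0.035,"ax":0,"ay":0,"az":0}
    - {"fingers":0.4,"x":0,"y":0,"z":-0.035,"ax":0,"ay":0,"az":0}
    - {"fingers":0.4,"x":0,"y":0,"z":-0.035,"ax":0,"ay":0,"az":0}
    - {"fingers":0.4,"x":0,"y":0,"z":-0.025,"ax":0,"ay":0,"az":0}
    - {"fingers":0.4,"x":0,"y":0,"z":-0.005,"ax":0,"ay":0,"az":0}

```text
clock: 21.63
tcp_pos: [0.6734, 0.151, 0.2234]
orientation: [-3.127, 0.276, -0.013]
contact_force: [1.1, -0.9, 0.5]
grip_width: 0.0597
gripper_force: 0.0
```

```bash
python3 -c "
from h import *
go(.467,.012,.21)"
```

```text
az 0.0 tool shift mm [-179.   173.    11.4] tcp [0.6734 0.151  0.2234] t 21.63 j7 -1.5
```

>>> arm_command:
  rows:
    - {"fingers":0.4,"x":-0.014,"y":0.0135,"z":0,"ax":0,"ay":0,"az":0}
    - {"fingers":0.4,"x":-0.0235,"y":0.0228,"z":0,"ax":0,"ay":0,"az":0}
    - {"fingers":0.4,"x":-0.0235,"y":0.0228,"z":0,"ax":0,"ay":0,"az":0}
    - {"fingers":0.4,"x":-0.0235,"y":0.0228,"z":0,"ax":0,"ay":0,"az":0}
    - {"fingers":0.4,"x":-0.0235,"y":0.0228,"z":0,"ax":0,"ay":0,"az":0}
    - {"fingers":0.4,"x":-0.0235,"y":0.0228,"z":0,"ax":0,"ay":0,"az":0}
    - {"fingers":0.4,"x":-0.0235,"y":0.0228,"z":0,"ax":0,"ay":0,"az":0}
    - {"fingers":0.4,"x":-0.024,"y":0.0227,"z":0.004,"ax":0,"ay":0,"az":0}
    - {"fingers":0.4,"x":0,"y":0,"z":0.004,"ax":0,"ay":0,"az":0}
    - {"fingers":0.4,"x":0,"y":0,"z":0,"ax":0,"ay":0,"az":0}

```text
clock: 22.47
tcp_pos: [0.4628, 0.0121, 0.2081]
orientation: [-3.127, 0.278, 0.002]
contact_force: [0.8, 1.6, -0.1]
grip_width: 0.0597
gripper_force: 0.0
```

Run:
```python
from h import *
f=save('wrist','w8');go(.467,.012,.06)
a=ortho(f,(.467,.012),.070,.05,n=400);b=ortho(f,(.667,.1305),.012,.06,n=400)
t=save('top','top3');c=cv2.resize(t['frame'][110:160,130:210,::-1],(400,250));print(c.shape)
cv2.imwrite('pics/w8o.png',np.hstack([a,np.vstack([c,b])[:400]]) )
```

```text
az 0.0 tool shift mm [  2.7   0.7 148.6] tcp [0.4644 0.0129 0.2086] t 22.52 j7 -1.33
(250, 400, 3)
```

View pics/w8o.png

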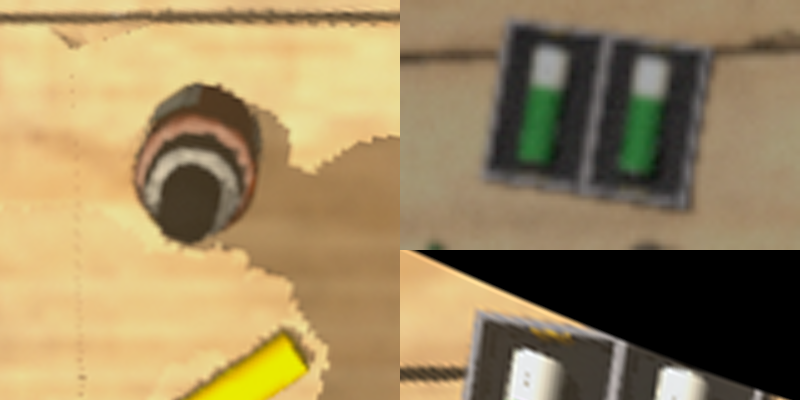

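Both batteries lie flat, one per bay (top-camera inset, at (543,105) and (643,115)). The bottle's shoulder ring is centred near (197,178) in the left crop. I'll refine that from depth before gripping.

```bash
cat >> h.py <<'E'
def wcloud(f):
    K=f['K'];T=f['world_from_camera'];v,u=np.mgrid[0:384,0:512];a=np.stack([u-K[0,2],v-K[1,2]],-1);q=np.linalg.norm(a,axis=-1)+1e-9;t=q/K[0,0]
    d=np.concatenate([a/q[...,None]*np.tan(t)[...,None],np.ones_like(q)[...,None]],-1)*f['depth'][...,None]
    P=d@T[:3,:3].T+T[:3,3];return P[f['depth']>0]
E
python3 - <<'E'
from h import *
f=dict(np.load('pics/w8.npz'));P=wcloud(f);P=P[np.hypot(P[:,0]-.47,P[:,1]-.0128)<.03]
for lo,hi in((.02,.06),(.062,.074),(.074,.098),(.098,.106)):
    t=P[(P[:,2]>lo)&(P[:,2]<hi)]
    if len(t)>5:
        c,rad=cv2.minEnclosingCircle((t[:,:2]*1e4).astype(np.float32));print(lo,len(t),np.array(c)/1e4,rad/1e4,t.mean(0).round(4))
print(f['world_from_camera'][:3,3])
E
```

```text
0.02 322 [0.47127456 0.01352554] 0.016859112548828124 [0.48   0.0119 0.0474]
0.062 68 [0.47105122 0.01320057] 0.012237611389160156 [0.4784 0.0113 0.068 ]
0.074 385 [0.47097554 0.01359049] 0.01164091567993164 [0.4743 0.013  0.0825]
0.098 138 [0.47086484 0.01299494] 0.006019925308227539 [0.4715 0.0132 0.0999]
[ 5.31928979e-01 -2.22020358e-04  3.32032677e-01]
```

>>> arm_command:
  rows:
    - {"fingers":0.4,"x":0.0055,"y":-0.001,"z":0.01,"ax":0,"ay":0,"az":0}
    - {"fingers":0.4,"x":0,"y":0,"z":0.02,"ax":0,"ay":0,"az":0}
    - {"fingers":0.4,"x":0,"y":0,"z":0.025,"ax":0,"ay":0,"az":0}
    - {"fingers":0.4,"x":0,"y":0,"z":0.015,"ax":0,"ay":0,"az":0}
    - {"fingers":0.4,"x":0,"y":0,"z":0.005,"ax":0,"ay":0,"az":0}
    - {"fingers":0.4,"x":0,"y":0,"z":0,"ax":0,"ay":0,"az":0}
    - {"fingers":0.4,"x":0,"y":0,"z":0,"ax":0,"ay":0,"az":0}

```text
clock: 23.15
tcp_pos: [0.4711, 0.0127, 0.1339]
orientation: [3.129, -0.274, 0.001]
contact_force: [-0.2, -0.5, -0.4]
grip_width: 0.0603
gripper_force: 0.0
```

```bash
python3 -c "
from h import *
for i in range(4): r.grab_frame('wrist');go(.471,.0134,.058)"
```

```text
az 0.0 tool shift mm [-0.5 -0.6 76.1] tcp [0.4713 0.0127 0.1341] t 23.2 j7 -1.22
az 0.0 tool shift mm [-0.4 -0.5 76.2] tcp [0.4712 0.0128 0.1342] t 23.25 j7 -1.22
az 0.0 tool shift mm [-0.3 -0.4 76.2] tcp [0.4711 0.0129 0.1342] t 23.3 j7 -1.22
az 0.0 tool shift mm [-0.1 -0.4 76.1] tcp [0.4709 0.0129 0.1341] t 23.35 j7 -1.22
```

>>> arm_command:
  rows:
    - {"fingers":0.4,"x":0,"y":-0.0005,"z":0.015,"ax":0,"ay":0,"az":0}
    - {"fingers":0.4,"x":0,"y":0,"z":0.02,"ax":0,"ay":0,"az":0}
    - {"fingers":0.4,"x":0,"y":0,"z":0.02,"ax":0,"ay":0,"az":0}
    - {"fingers":0.4,"x":0,"y":0,"z":0.012,"ax":0,"ay":0,"az":0}
    - {"fingers":0.4,"x":0,"y":0,"z":0.007,"ax":0,"ay":0,"az":0}
    - {"fingers":0.4,"x":0,"y":0,"z":0,"ax":0,"ay":0,"az":0}
    - {"fingers":0.1,"x":0,"y":0,"z":0,"ax":0,"ay":0,"az":0}
    - {"fingers":0,"x":0,"y":0,"z":0,"ax":0,"ay":0,"az":0}
    - {"fingers":-0.1,"x":0,"y":0,"z":0,"ax":0,"ay":0,"az":0}
    - {"fingers":-0.15,"x":0,"y":0,"z":0,"ax":0,"ay":0,"az":0}
  grip_force: 30

```text
clock: 24.18
tcp_pos: [0.4707, 0.0134, 0.0599]
orientation: [-3.129, 0.274, -0.002]
contact_force: [0.3, -0.4, -1.2]
grip_width: 0.0366
gripper_force: 0.0
```

>>> arm_command:
  rows:
    - {"fingers":-0.2,"x":0,"y":0,"z":0,"ax":0,"ay":0,"az":0}
    - {"fingers":-0.3,"x":0,"y":0,"z":0,"ax":0,"ay":0,"az":0}
    - {"fingers":-1,"x":0,"y":0,"z":0,"ax":0,"ay":0,"az":0}
    - {"fingers":-1,"x":0,"y":0,"z":0,"ax":0,"ay":0,"az":0}
    - {"fingers":-1,"x":0,"y":0,"z":0,"ax":0,"ay":0,"az":0}

```text
clock: 24.6
tcp_pos: [0.4706, 0.0133, 0.0598]
orientation: [-3.129, 0.274, -0.001]
contact_force: [-0.9, -0.1, 6.1]
grip_width: 0.031
gripper_force: 29.3
```

>>> arm_command:
  rows:
    - {"fingers":-1,"x":0,"y":0,"z":-0.004,"ax":0,"ay":0,"az":0}
    - {"fingers":-1,"x":0,"y":0,"z":-0.008,"ax":0,"ay":0,"az":0}
    - {"fingers":-1,"x":0,"y":0,"z":-0.012,"ax":0,"ay":0,"az":0}
    - {"fingers":-1,"x":0,"y":0,"z":-0.012,"ax":0,"ay":0,"az":0}
    - {"fingers":-1,"x":0,"y":0,"z":-0.012,"ax":0,"ay":0,"az":0}
    - {"fingers":-1,"x":0,"y":0,"z":-0.008,"ax":0,"ay":0,"az":0}
    - {"fingers":-1,"x":0,"y":0,"z":-0.004,"ax":0,"ay":0,"az":0}
    - {"fingers":-1,"x":0,"y":0,"z":0,"ax":0,"ay":0,"az":0}

```text
clock: 25.27
tcp_pos: [0.4707, 0.0135, 0.1201]
orientation: [-3.129, 0.274, -0.002]
contact_force: [0.7, 0.4, -0.3]
grip_width: 0.031
gripper_force: 29.9
```

Run:
```python
from h import *
print(r.get_obs()['grip_width'],r.get_obs()['contact_force']);go(.670,-.040,.12)
f=dict(np.load('pics/w4.npz'))
# tray centre from an earlier wrist picture (w3/w4/w6)
for n in('w3','w4','w6'):
    g=dict(np.load(f'pics/{n}.npz'));cv2.imwrite(f'pics/t_{n}.png',ortho(g,(.670,-.040),.009,.06,n=260))
cv2.imwrite('pics/tray.png',np.hstack([cv2.imread(f'pics/t_{n}.png') for n in('w3','w4','w6')]))
```

```text
0.031020779770436567 [ 0.6995683   0.36115483 -0.27387606]
az 0.0 tool shift mm [205.6  18.    0.3] tcp [0.4707 0.0135 0.1201] t 25.27 j7 -1.2
```

View pics/tray.png

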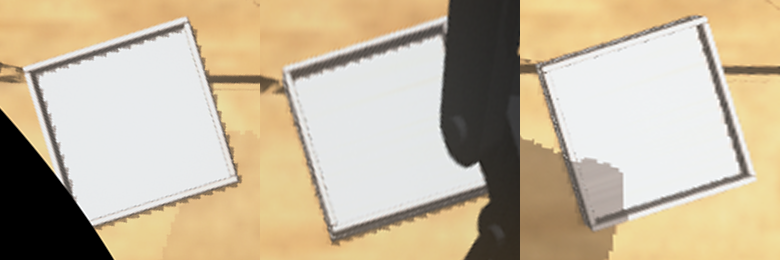

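The bottle is held and lifted upright. The three earlier wrist crops put the tray centre at about (0.673, -0.040). I'll carry it there gently.

>>> arm_command:
  rows:
    - {"fingers":-1,"x":0.006,"y":0.0005,"z":0,"ax":0,"ay":0,"az":0}
    - {"fingers":-1,"x":0.013,"y":0.001,"z":0,"ax":0,"ay":0,"az":0}
    - {"fingers":-1,"x":0.018,"y":0.0015,"z":0,"ax":0,"ay":0,"az":0}
    - {"fingers":-1,"x":0.022,"y":0.002,"z":0,"ax":0,"ay":0,"az":0}
    - {"fingers":-1,"x":0.022,"y":0.002,"z":0,"ax":0,"ay":0,"az":0}
    - {"fingers":-1,"x":0.022,"y":0.002,"z":0,"ax":0,"ay":0,"az":0}
    - {"fingers":-1,"x":0.022,"y":0.002,"z":0,"ax":0,"ay":0,"az":0}
    - {"fingers":-1,"x":0.022,"y":0.002,"z":0,"ax":0,"ay":0,"az":0}
    - {"fingers":-1,"x":0.022,"y":0.0015,"z":0,"ax":0,"ay":0,"az":0}
    - {"fingers":-1,"x":0.018,"y":0.0015,"z":0,"ax":0,"ay":0,"az":0}

```text
clock: 26.1
tcp_pos: [0.6529, -0.0356, 0.118]
orientation: [3.129, -0.274, -0.002]
contact_force: [0.5, 0.2, -0.4]
grip_width: 0.0311
gripper_force: 29.9
```

>>> arm_command:
  rows:
    - {"fingers":-1,"x":0.013,"y":0.001,"z":0,"ax":0,"ay":0,"az":0}
    - {"fingers":-1,"x":0.0065,"y":0.0005,"z":0.003,"ax":0,"ay":0,"az":0}
    - {"fingers":-1,"x":0.002,"y":0,"z":0.007,"ax":0,"ay":0,"az":0}
    - {"fingers":-1,"x":0,"y":0,"z":0.01,"ax":0,"ay":0,"az":0}
    - {"fingers":-1,"x":0,"y":0,"z":0.01,"ax":0,"ay":0,"az":0}
    - {"fingers":-1,"x":0,"y":0,"z":0.007,"ax":0,"ay":0,"az":0}
    - {"fingers":-1,"x":0,"y":0,"z":0.003,"ax":0,"ay":0,"az":0}
    - {"fingers":-1,"x":0,"y":0,"z":0,"ax":0,"ay":0,"az":0}
    - {"fingers":-1,"x":0,"y":0,"z":0,"ax":0,"ay":0,"az":0}

```text
clock: 26.85
tcp_pos: [0.6723, -0.0402, 0.0792]
orientation: [3.13, -0.274, -0.0]
contact_force: [0.1, -0.4, -0.2]
grip_width: 0.0311
gripper_force: 29.9
```

Run:
```python
from h import *
f=save('scene','s9');g=save('wrist','w9');go(.673,-.040,.0638)
print(g['world_from_camera'][:3,3])
cv2.imwrite('pics/s9b.png',np.hstack([cv2.resize(f['frame'][120:240,170:310,::-1],(467,400),interpolation=cv2.INTER_CUBIC),cv2.resize(ortho(g,(.673,-.04),.009,.06),(333,400))]))
```

```text
az 0.0 tool shift mm [ 0.2 -0.3 16. ] tcp [ 0.6727 -0.0403  0.0798] t 26.95 j7 -1.14
[ 0.74156873 -0.05205219  0.20370164]
```

View pics/s9b.png

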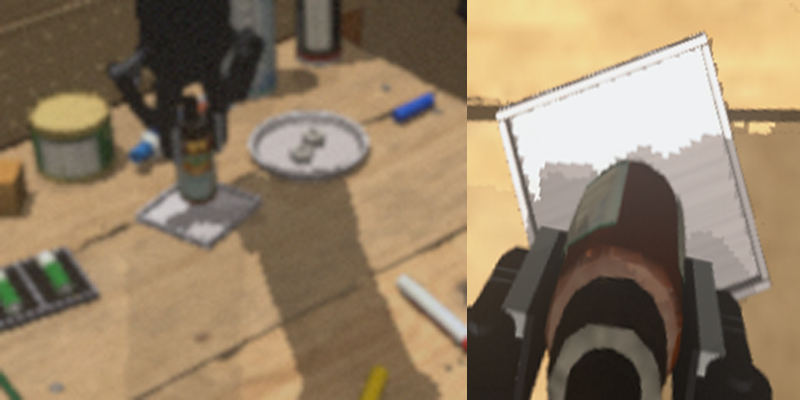

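The bottle hangs upright, centred over the tray (left crop, about (197,150)), with the nuts in the dish. I'll lower it slowly.

>>> arm_command:
  rows:
    - {"fingers":-1,"x":0,"y":0,"z":0.004,"ax":0,"ay":0,"az":0}
    - {"fingers":-1,"x":0,"y":0,"z":0.005,"ax":0,"ay":0,"az":0}
    - {"fingers":-1,"x":0,"y":0,"z":0.003,"ax":0,"ay":0,"az":0}
    - {"fingers":-1,"x":0,"y":0,"z":0.002,"ax":0,"ay":0,"az":0}
    - {"fingers":-1,"x":0,"y":0,"z":0.001,"ax":0,"ay":0,"az":0}
    - {"fingers":-1,"x":0,"y":0,"z":0.0005,"ax":0,"ay":0,"az":0}
    - {"fingers":-1,"x":0,"y":0,"z":0,"ax":0,"ay":0,"az":0}
    - {"fingers":-1,"x":0,"y":0,"z":0,"ax":0,"ay":0,"az":0}

```text
clock: 27.62
tcp_pos: [0.6726, -0.0403, 0.0639]
orientation: [3.13, -0.275, 0.0]
contact_force: [-0.7, 0.7, -0.4]
grip_width: 0.031
gripper_force: 29.9
```

>>> arm_command:
  rows:
    - {"fingers":-1,"x":0,"y":0,"z":0.0005,"ax":0,"ay":0,"az":0}
    - {"fingers":-1,"x":0,"y":0,"z":0,"ax":0,"ay":0,"az":0}
    - {"fingers":-1,"x":0,"y":0,"z":0,"ax":0,"ay":0,"az":0}

```text
clock: 27.87
tcp_pos: [0.6725, -0.0403, 0.0634]
orientation: [-3.13, 0.275, -0.0]
contact_force: [-0.4, 0.7, -0.6]
grip_width: 0.0312
gripper_force: 29.9
```

>>> arm_command:
  rows:
    - {"fingers":-1,"x":0,"y":0,"z":0.0006,"ax":0,"ay":0,"az":0}
    - {"fingers":-1,"x":0,"y":0,"z":0,"ax":0,"ay":0,"az":0}
    - {"fingers":-1,"x":0,"y":0,"z":0,"ax":0,"ay":0,"az":0}

```text
clock: 28.12
tcp_pos: [0.6727, -0.0403, 0.063]
orientation: [-3.13, 0.275, -0.001]
contact_force: [-0.2, 0.5, 2.4]
grip_width: 0.0314
gripper_force: 30.1
```

>>> arm_command:
  rows:
    - {"fingers":-1,"x":0,"y":0,"z":0.0006,"ax":0,"ay":0,"az":0}
    - {"fingers":-1,"x":0,"y":0,"z":0,"ax":0,"ay":0,"az":0}
    - {"fingers":-1,"x":0,"y":0,"z":0,"ax":0,"ay":0,"az":0}

```text
clock: 28.37
tcp_pos: [0.6728, -0.0404, 0.0629]
orientation: [-3.129, 0.275, -0.001]
contact_force: [-1.2, 0.6, 6.7]
grip_width: 0.0312
gripper_force: 30.5
```

The bottle has touched down. I'll open slowly and rise straight up.

>>> arm_command:
  rows:
    - {"fingers":-0.22,"x":0,"y":0,"z":0,"ax":0,"ay":0,"az":0}
    - {"fingers":-0.18,"x":0,"y":0,"z":0,"ax":0,"ay":0,"az":0}
    - {"fingers":-0.12,"x":0,"y":0,"z":0,"ax":0,"ay":0,"az":0}
    - {"fingers":-0.05,"x":0,"y":0,"z":0,"ax":0,"ay":0,"az":0}
    - {"fingers":0.05,"x":0,"y":0,"z":0,"ax":0,"ay":0,"az":0}
    - {"fingers":0.2,"x":0,"y":0,"z":0,"ax":0,"ay":0,"az":0}
    - {"fingers":0.4,"x":0,"y":0,"z":0,"ax":0,"ay":0,"az":0}
    - {"fingers":0.4,"x":0,"y":0,"z":0,"ax":0,"ay":0,"az":0}
    - {"fingers":0.4,"x":0,"y":0,"z":0,"ax":0,"ay":0,"az":0}

```text
clock: 29.12
tcp_pos: [0.6725, -0.0402, 0.0621]
orientation: [-3.13, 0.274, 0.0]
contact_force: [1.1, -0.8, -0.6]
grip_width: 0.0598
gripper_force: 0.0
```

>>> arm_command:
  rows:
    - {"fingers":0.4,"x":0,"y":0,"z":-0.005,"ax":0,"ay":0,"az":0}
    - {"fingers":0.4,"x":0,"y":0,"z":-0.012,"ax":0,"ay":0,"az":0}
    - {"fingers":0.4,"x":0,"y":0,"z":-0.02,"ax":0,"ay":0,"az":0}
    - {"fingers":0.4,"x":0,"y":0,"z":-0.025,"ax":0,"ay":0,"az":0}
    - {"fingers":0.4,"x":0,"y":0,"z":-0.03,"ax":0,"ay":0,"az":0}
    - {"fingers":0.4,"x":0,"y":0,"z":-0.03,"ax":0,"ay":0,"az":0}
    - {"fingers":0.4,"x":0,"y":0,"z":-0.03,"ax":0,"ay":0,"az":0}
    - {"fingers":0.4,"x":0,"y":0,"z":-0.015,"ax":0,"ay":0,"az":0}
    - {"fingers":0.4,"x":0,"y":0,"z":0,"ax":0,"ay":0,"az":0}

```text
clock: 29.87
tcp_pos: [0.6744, -0.0413, 0.2341]
orientation: [-3.129, 0.275, -0.011]
contact_force: [-0.2, -0.9, 0.8]
grip_width: 0.0595
gripper_force: 0.0
```

Run:
```python
from h import *
f=save('scene','s10');g=save('wrist','w10');P=wcloud(g);P=P[np.hypot(P[:,0]-.673,P[:,1]+.04)<.04]
for lo,hi in((.02,.06),(.074,.098),(.098,.11)):
    t=P[(P[:,2]>lo)&(P[:,2]<hi)]
    c,rad=cv2.minEnclosingCircle((t[:,:2]*1e4).astype(np.float32));print(lo,len(t),np.array(c)/1e4,rad/1e4,P[:,2].max())
cv2.imwrite('pics/s10b.png',cv2.resize(f['frame'][120:240,150:310,::-1],(800,600),interpolation=cv2.INTER_CUBIC))
```

```text
0.02 201 [ 0.67378394 -0.04022498] 0.017044656372070314 0.3178552417923266
0.074 295 [ 0.67371797 -0.0401416 ] 0.011752796936035157 0.3178552417923266
0.098 171 [ 0.67286431 -0.04047025] 0.0069634117126464844 0.3178552417923266
```

View pics/s10b.png

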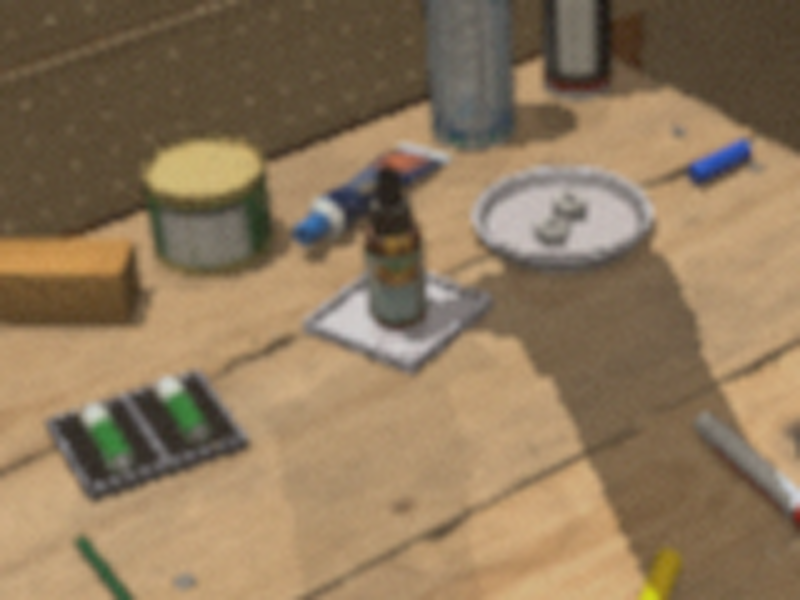

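The bottle stands upright in the tray at (397,270), both nuts are in the dish at (570,205) and (553,232), and the batteries lie one per bay at (107,435) and (183,405). The robot is clear of everything, so I'll hand in.

```bash
python3 -c "
from bench import r
print(r.hand_in())"
```

```text
the job is handed in; nothing more can be done
None
```

The job is handed in at about 30 s on the robot clock: both nuts are in the dish, the batteries lie flat one per bay, and the bottle stands upright in the drip tray and never fell.

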